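# Weigh a batch of pumice specimens and tip them into the tub

### The job

Weigh the loose pumice specimens as one batch: first switch the balance on with its empty scoop sitting on the pan, then load every specimen into the scoop where it sits and leave it all untouched for a couple of seconds while the reading settles. Then carry the loaded scoop to the white tub and tip the specimens out into it, so that all end up in the tub (pick up and put in any that miss), set the empty scoop back level and centred on the pan, and slide the balance's switch back off. Leave the marker, pen, tip box, beaker and hand lens where they are.

Things in the scene. Friction and masses are not known exactly. Their poses are not given: they have to be found in the camera images.
- balance: Portable bench balance, light grey, fixed, 220 mm deep (its x) x 180 mm wide (its y). Origin: centre of its underside, on the bench; z up; front (-x) to the robot, within 13 degrees. The front 75 mm of its top is a flat deck 45 mm above the bench: display on the right (-y), slide switch on the left (+y). Behind is the steel pan, a plate 130 mm (x) x 150 mm (y), top 57 mm above the bench.
- pan (a point): Centre of the top of the balance's steel pan (30 mm behind the balance's origin, 57 mm up).
- power (a joint): Power switch: a slider flush in the deck, in a 44 x 20 mm black slot, with one upright ridge to push. Value in m: 0 = off (ridge at the right, balance -y), 0.012 = on (12 mm farther left, balance +y, by the white dot). An over-centre detent holds it at either end: it takes about 4 N to push it off its end, less and less towards mid-travel (6 mm), past which it snaps over by itself; let go before, it springs back.
- ridge (a point): Middle of the top of the switch's ridge; moves with the switch. The ridge is 16 mm long (balance x), 5 mm thick (balance y, the direction of travel) and stands 6.5 mm above the deck. The deck is clear for 25 mm on either side of it.
- scoop: Loose aluminium weighing scoop, 160 g: flat basin 170 mm (its x) x 130 mm (its y), polished floor 3 mm thick, side walls 24 mm and rear wall (-x) 30 mm high, 3 mm thick; open front (+x). Bar handle straight back from the rear wall. Origin: centre of the underside, z up. Starts on the pan, handle to the balance's right, 10 to 35 degrees forward. Stone slides on it beyond about 20 to 29 degrees of tilt.
- handle (a point): Middle of the scoop's grey bar handle, 135 mm behind and 36 mm above the scoop's origin. The bar is 85 mm long (scoop x), 18 mm wide (scoop y) and 16 mm high.
- lip (a point): Middle of the front edge of the scoop's floor, where things slide off: 85 mm ahead of the scoop's origin (scoop +x), at the underside.
- tub: White open plastic tub, fixed to the bench, 200 mm (its x) x 160 mm (its y) x 75 mm high, walls 4 mm. Origin: centre of its underside, on the bench; z up. It and the balance may stand either way round (one left, one right).
- rock1: Loose pumice hand specimen, a pale chipped block 62 mm (its x) x 42 mm (its y) x 34 mm (its z) with blunted edges and flat middles to its faces, 40 to 85 g. Origin at its middle. It starts flat on the bench, in front of the balance or tub. Three to five of the five specimens are there; None for one that is absent.
- rock2: Loose pumice hand specimen, a pale chipped block 62 mm (its x) x 42 mm (its y) x 34 mm (its z) with blunted edges and flat middles to its faces, 40 to 85 g. Origin at its middle. It starts flat on the bench, in front of the balance or tub. Three to five of the five specimens are there; None for one that is absent.
- rock3: Loose pumice hand specimen, a pale chipped block 62 mm (its x) x 42 mm (its y) x 34 mm (its z) with blunted edges and flat middles to its faces, 40 to 85 g. Origin at its middle. It starts flat on the bench, in front of the balance or tub. Three to five of the five specimens are there; None for one that is absent.
- rock4: Loose pumice hand specimen, a pale chipped block 62 mm (its x) x 42 mm (its y) x 34 mm (its z) with blunted edges and flat middles to its faces, 40 to 85 g. Origin at its middle. It starts flat on the bench, in front of the balance or tub. Three to five of the five specimens are there; None for one that is absent.
- rock5: Loose pumice hand specimen, a pale chipped block 62 mm (its x) x 42 mm (its y) x 34 mm (its z) with blunted edges and flat middles to its faces, 40 to 85 g. Origin at its middle. It starts flat on the bench, in front of the balance or tub. Three to five of the five specimens are there; None for one that is absent.
- marker: Bystander, to be left alone: black-capped white marker lying between balance and tub, 140 mm long (its x), 17 mm thick. Origin: centre of its underside.
- pen: Bystander, to be left alone: green pen lying at the back, 150 mm long (its x), 10 mm thick. Origin: centre of its underside.
- tip_box: Bystander, to be left alone: clear box with yellow rack of pipette tips, 85 x 120 mm, 68 mm high. Origin: centre of its underside.
- beaker: Bystander, to be left alone: glass beaker, 68 mm across, 90 mm high. Origin: centre of its underside.
- lens: Bystander, to be left alone: hand lens lying at the right, 44 mm disc with a 55 mm handle, 12 mm high. Origin: centre of its underside.
Not all that is in view belongs to the job. Leave any purple or turquoise look-alike of the rock4 alone.

How it is judged:
By the outcome, as a careful person would: the job done as asked, in the order asked, and still so for the second after the job is handed in, with the robot touching nothing.
Of rock1, rock2, rock3, rock4, rock5 only 3 to 5 are there at a start; the rules pass over those that are not, and their reading is None.
At some moment in a run one of rock1, rock2, rock3, rock4, rock5 may be knocked a few centimetres aside while the robot is not near it.
It also fails if it takes over 210 s, if anything falls off the work surface, if the arm or the gripper's body presses on something with over 40 N, if the wrist force passes 120 N, or if a joint passes its speed limit or range.

### The arm

A 6-joint arm with a two-finger parallel gripper is mounted at the origin on the work surface. World frame = base frame: x ahead of the robot, y to its left, z up, the work surface at z = 0. Lengths are in m, angles in rad, forces in N, time in s.
With the tool pointing down it reaches from about 0.275 to 0.875 m from the base axis. Payload 12.5 kg.
Tool frame: the origin (TCP) lies midway between the tips of the shut fingers; the grasp point (between the pads) lies 19 mm behind it; y points along the fingers, z is the direction in which the jaws open and shut, and the axes are right-handed (so a half turn about y gives the same grasp; the last joint's range is limited). The gripper opens to 85 mm and grips with 20 to 120 N. Pads are 22 mm wide; open, the fingers measure 114 mm over their backs; the gripper's body (76 mm by 85 mm) begins 54 mm behind the grasp point. The pads swing forward as they close: fully open they stand 13 mm farther back than shut.
Start: joints at [-1.278, 0.351, 1.652, -0, 1.139, -0.085], TCP at [0.203, -0.511, 0.231] pointing down, gripper open.
Joint ranges: [-2.75, 2.75], [-0.79, 2.1], [0.01, 2.65], [-1.57, 4.71], [0.07, 3.14], [-2.87, 2.87]. Speed limits (rad/s): [2.22, 2.22, 2.79, 3.14, 3.14, 3.14].

### API

Orientations are given as a 3x3 rotation matrix whose columns are the frame's x, y, z axes.
In Python, from cell import ctrl gives the robot as it stands.
- The arm moves only by the tool move_arm, never from a script. Its argument "plan" is a list of rows, each a list of 3 entries, a list of its own where there are three numbers: the opening, from 0 (shut) to 1 (fully open), then the shift along the world's x, y, z in m, then the turn about the world's z in rad. A call has 1 to 10 rows; each row is the pose to reach, as a shift and turn from the pose commanded when the call began; what a row does not reach only later rows make up. A row lasts 1/12 s, in which the tool goes at most 41.7 mm and 7.16 degrees, less where a joint would pass 70% of its speed; a pose out of reach is approached as far as the arm can. A call with a gripper value outside its range is refused whole. The fingers move at their own pace and stop on an object; "grip_force" is the grip in N (left out, the last holds). Time passes only in rows, so rows that repeat a pose let the fingers close. It gives the time, the measured TCP pose, the force and the opening at its end, in the units of the state.
- ctrl.get_state(): the state, without advancing time (a new reading comes with each control period).
- ctrl.capture(name): name is "scene" or "side" or "wrist"; returns a dict with "frame" (400x640x3 uint8, red, green, blue), "fov_y" (degrees; the focal length in pixels is half the picture's height over the tangent of half this angle, whatever the lens; pixels are square), "cx", "cy" (the principal point, pixels), "cam_to_world" (4x4, takes a point from camera to world coordinates). Camera axes: x right, y up, looking along -z (the intrinsics and any distortion apply to the point x, -y, -z); pixel columns grow to the right and rows downward; lengths in m; the calibration is good to about 2 mm. A picture is of the moment at which its call begins. There is no depth.
- ctrl.hand_in(): hands the job in, once; it reports no verdict.
Trained networks look in a picture, given as the dict that the camera call returned (one of the last four; its "shot" number tells which), for a name from the list of things; names that differ only in an ending like _2 or _b are one class to them, and where a whole thing is asked for, a point or a joint stands for the part that bears it (a point fixed in the world has none). Each returns a list of dicts, best first, with "conf" (0 to 1); they miss things now and then, are a little off and sometimes report something else, mostly with a low value. They report only what shows in the picture. A call takes as long as a camera call. They do not tell look-alikes from the thing itself.
- ctrl.masks_of(picture, query): "region" (400x640 bool, what is visible of it) and "rect" ([left, top, width, height] in pixels, round what is visible of it).
- ctrl.spot_point(picture, query): "point" ([column, row] in pixels: a listed point, or the origin of a listed thing).
The state is a dict: "t": time; "q": joint angles; "qvel": joint speeds; "effort": joint torques, N m; "tool_pos": TCP position; "ee_rot": TCP orientation; "force": force on the tool from outside, world axes, zero at the start; "torque": the same for the moment, N m; "grip_width": finger opening in m.
Only numpy, scipy, OpenCV 4.12 (cv2) and the standard library are available. Lean on these libraries where they do the work, as an engineer would, in place of code of your own. Each camera call takes 0.05 s, during which the arm holds its last target. There are 200 camera calls.

## Working session

There is one attempt and no reset: what is moved stays moved. The work goes in short steps, Python scripts to look and compute and a tool call to move; the robot and the scene stay as the last step left them, time stands still between calls to the robot, and variables do not carry over. Pictures are saved under pics/ and viewed, about 12 in all and at most 16, crops included, and the job is handed in when it is done.

Besides the shell and the picture viewer there is one more tool, called after "Emit:" as name([rows], argument=value, ...), one row to a line, values as JSON. move_arm: Moves the arm, as the interface text tells. Its arguments: {"type":"object","properties":{"plan":{"type":"array"},"grip_force":{"type":"number"}},"required":["plan"]}

```bash
ls; mkdir -p pics; cat > h.py <<'E'
import numpy as np, cv2
from cell import ctrl
def save(p,name,crop=None,s=1):
    f=p["frame"][:,:,::-1]
    if crop: x,y,w,h=crop; f=f[y:y+h,x:x+w]
    cv2.imwrite(f"pics/{name}.png",cv2.resize(f,None,fx=s,fy=s,interpolation=cv2.INTER_CUBIC))
def world(p,uv,z):
    f=200/np.tan(np.radians(p["fov_y"])/2); M=np.array(p["cam_to_world"])
    d=M[:3,:3]@np.array([(uv[0]-p["cx"])/f,-(uv[1]-p["cy"])/f,-1]); o=M[:3,3]
    return o+d*(z-o[2])/d[2]
def pix(p,X):
    f=200/np.tan(np.radians(p["fov_y"])/2); M=np.array(p["cam_to_world"])
    c=M[:3,:3].T@(np.array(X)-M[:3,3]); return np.array([p["cx"]-f*c[0]/c[2],p["cy"]+f*c[1]/c[2]])
def rocks(p,z,minc=0.3):
    out=[]
    for m in ctrl.masks_of(p,"rock1"):
        if m["conf"]<minc: continue
        cs,_=cv2.findContours(m["region"].astype(np.uint8),cv2.RETR_EXTERNAL,cv2.CHAIN_APPROX_NONE)
        c=max(cs,key=cv2.contourArea).reshape(-1,2)
        W=np.array([world(p,q,z)[:2] for q in c]).astype(np.float32)
        r=cv2.minAreaRect(W*1000); b=cv2.boxPoints(r)
        e=b[1]-b[0]; g=b[2]-b[1]; L=e if np.hypot(*e)>np.hypot(*g) else g
        col=p["frame"][m["region"]].mean(0).round()
        out.append(dict(conf=round(m["conf"],2),rect=m["rect"],c=np.round(r[0],0),size=np.round(r[1],0),yaw=round(float(np.arctan(L[1]/L[0])),2),col=col))
    return out
E
python3 - <<'E'
from h import *
np.set_printoptions(precision=3,suppress=True)
for n in("scene","side"):
    p=ctrl.capture(n); save(p,n+"0"); print(n,{k:v for k,v in p.items() if k!="frame"})
    for q,z in(("balance",0),("pan",.057),("ridge",.0515),("scoop",.057),("handle",.093),("lip",.057),("tub",0)):
        r=ctrl.spot_point(p,q)
        for a in r[:2]: print(q,round(a["conf"],2),np.round(a["point"]),world(p,a["point"],z))
    for r in rocks(p,.025): print(r)
print(ctrl.get_state())
E
```

```text
pics
scene {'fov_y': 51.94732473590495, 'cx': 318.71653029594484, 'cy': 201.6586577681919, 'cam_to_world': array([[ 0.115, -0.829,  0.547,  1.157],
       [ 0.993,  0.092, -0.069, -0.085],
       [ 0.007,  0.552,  0.834,  1.074],
       [ 0.   ,  0.   ,  0.   ,  1.   ]]), 'shot': 1}
ridge 0.36 [266. 213.] [ 0.507 -0.158  0.052]
scoop 0.6 [254. 249.] [ 0.624 -0.196  0.057]
handle 0.63 [202. 240.] [ 0.603 -0.331  0.093]
handle 0.27 [317. 302.] [ 0.808 -0.042  0.093]
lip 0.84 [288. 251.] [ 0.643 -0.104  0.057]
tub 0.92 [379. 245.] [0.622 0.163 0.   ]
{'conf': 0.84, 'rect': [356.8, 170.2, 10.5, 18.6], 'c': array([401., 149.]), 'size': array([41., 81.]), 'yaw': -0.18, 'col': array([174., 158., 135.])}
{'conf': 0.74, 'rect': [222.9, 204.3, 70.3, 79.7], 'c': array([ 656., -192.]), 'size': array([ 98., 181.]), 'yaw': -1.51, 'col': array([182., 182., 173.])}
{'conf': 0.73, 'rect': [394.7, 129.9, 16.6, 18.3], 'c': array([246., 314.]), 'size': array([50., 82.]), 'yaw': -0.72, 'col': array([ 54., 150., 142.])}
{'conf': 0.65, 'rect': [306.1, 182.7, 17.9, 18.0], 'c': array([426.,  -3.]), 'size': a
[... 1658 characters left out ...]
ay([82., 56.]), 'yaw': 1.1, 'col': array([156., 139., 113.])}
{'conf': 0.65, 'rect': [333.3, 237.9, 31.2, 23.1], 'c': array([399., 160.]), 'size': array([63., 66.]), 'yaw': -0.16, 'col': array([158., 141., 115.])}
{'t': 0.9, 'q': array([-1.278,  0.351,  1.652, -0.   ,  1.139, -0.085]), 'qvel': array([-0.001, -0.001,  0.001,  0.   , -0.001, -0.001]), 'effort': array([ -0.001, -50.603, -29.165,   0.   ,   0.001,   0.   ]), 'tool_pos': array([ 0.203, -0.511,  0.231]), 'ee_rot': array([[-0.929,  0.   ,  0.369],
       [-0.369, -0.   , -0.929],
       [ 0.   , -1.   ,  0.   ]]), 'force': array([-0.335,  0.086,  0.184]), 'torque': array([ 0.001,  0.021, -0.05 ]), 'grip_width': 0.08560432183744432}
```

View pics/scene0.png

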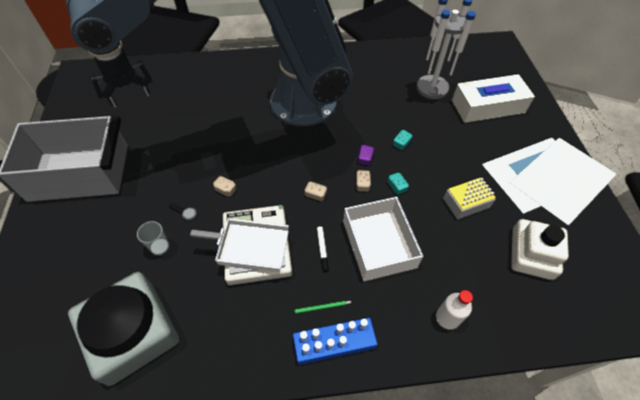

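View pics/side0.png

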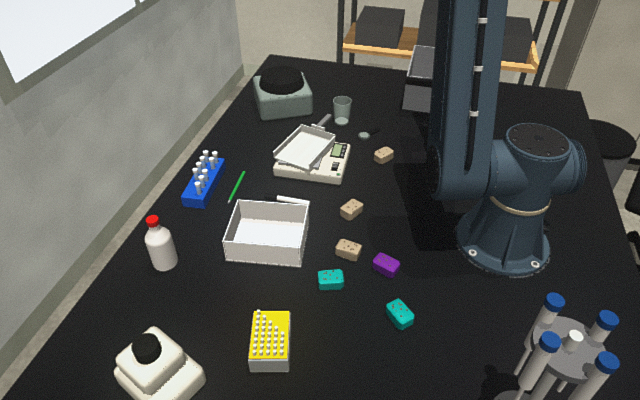

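Emit:
move_arm([
  [1,[0.12,0.15,0.1],-0.2],
  [1,[0.26,0.31,0.1],-0.38],
  [1,[0.26,0.31,0.1],-0.38],
  [1,[0.26,0.31,0.1],-0.38],
  [1,[0.26,0.31,0.1],-0.38],
  [1,[0.26,0.31,0.1],-0.38],
  [1,[0.26,0.31,0.1],-0.38],
  [1,[0.26,0.31,0.1],-0.38],
  [1,[0.26,0.31,0.1],-0.38],
  [1,[0.26,0.31,0.1],-0.38],
])

```text
t: 1.73
tool_pos: [0.4596, -0.2044, 0.3305]
ee_rot: [[-1.0, 0.0, -0.002], [0.002, -0.0, -1.0], [-0.0, -1.0, 0.0]]
force: [0.7, -1.6, 1.0]
grip_width: 0.0851
```

Emit:
move_arm([
  [0.2,[0,0,0],0],
  [0.2,[0,0,0],0],
  [0.2,[0,0,0],0],
  [0.2,[0,0,0],0],
])

```text
t: 2.07
tool_pos: [0.4579, -0.207, 0.3295]
ee_rot: [[-1.0, -0.001, -0.003], [0.003, 0.0, -1.0], [0.001, -1.0, -0.0]]
force: [-0.1, 0.6, 0.6]
grip_width: 0.0385
```

```bash
cat > look.py <<'E'
from h import *
import sys
np.set_printoptions(precision=3,suppress=True)
p=ctrl.capture("wrist"); save(p,sys.argv[1])
for a in sys.argv[2:]:
    q,z=a.split(":")
    for r in ctrl.spot_point(p,q)[:2]: print(q,round(r["conf"],2),np.round(r["point"]),world(p,r["point"],float(z)))
for r in rocks(p,.025): print(r)
s=ctrl.get_state(); print(s["t"],s["tool_pos"],s["ee_rot"][:,2],s["force"],s["grip_width"],s["q"]); print(np.array(p["cam_to_world"]),p["fov_y"])
E
python3 look.py w1 balance:0 pan:.057 ridge:.0515 scoop:.057 handle:.093 lip:.057
```

```text
ridge 0.65 [278. 127.] [ 0.508 -0.155  0.051]
ridge 0.35 [427. 158.] [ 0.464 -0.369  0.051]
scoop 0.94 [304.  42.] [ 0.615 -0.193  0.057]
scoop 0.58 [59. 50.] [0.605 0.123 0.057]
handle 0.96 [413.  63.] [ 0.583 -0.325  0.093]
lip 0.78 [236.  20.] [ 0.64  -0.108  0.057]
lip 0.62 [487.  89.] [ 0.557 -0.438  0.057]
{'conf': 0.94, 'rect': [71.0, 171.5, 39.1, 48.2], 'c': array([401., 151.]), 'size': array([61., 75.]), 'yaw': -0.23, 'col': array([157., 143., 121.])}
{'conf': 0.9, 'rect': [67.8, 233.6, 38.8, 43.3], 'c': array([297., 175.]), 'size': array([56., 80.]), 'yaw': -0.39, 'col': array([104.,  54., 128.])}
{'conf': 0.81, 'rect': [340.7, 191.7, 43.5, 39.8], 'c': array([ 373., -283.]), 'size': array([70., 46.]), 'yaw': 0.95, 'col': array([137., 125., 107.])}
{'conf': 0.77, 'rect': [2.0, 162.0, 42.3, 42.4], 'c': array([423., 256.]), 'size': array([62., 67.]), 'yaw': -1.26, 'col': array([ 19., 134., 127.])}
{'conf': 0.58, 'rect': [161.5, 161.1, 47.2, 40.1], 'c': array([424.,  -3.]), 'size': array([69., 51.]), 'yaw': 1.08, 'col': array([164., 150., 128.])}
{'conf': 0.58, 'rect': [0.3, 262.2, 41.8, 38.8], 'c': array([246., 311.]), 'size': array([51., 94.]), 'yaw': -0.76, 'col': array([ 22., 118., 113.])}
{'conf': 0.38, 'rect': [225.1, 0.1, 217.5, 108.5], 'c': array([ 603., -235.]), 'size': array([310., 137.]), 'yaw': 1.57, 'col': array([214., 219., 222.])}
2.4667 [ 0.458 -0.206  0.33 ] [-0.003 -1.    -0.   ] [-0.477  0.119  1.122] 0.017089801869422765 [-0.516  0.176  1.636  0.     1.33   1.058]
[[-0.002  0.963  0.271  0.527]
 [-1.    -0.002 -0.001 -0.207]
 [-0.    -0.271  0.963  0.472]
 [ 0.     0.     0.     1.   ]] 68.74582436061345
```

View pics/w1.png

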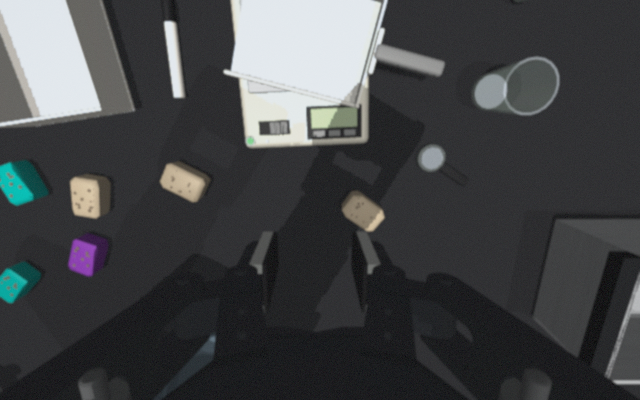

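```bash
python3 - <<'E'
from h import *
p=ctrl.capture("wrist"); save(p,"c1",(225,85,160,75),5)
for uv in((248,148),(366,140)): print(world(p,uv,.045))
for r in ctrl.spot_point(p,"ridge"): print(r, world(p,r["point"],.0515))
E
```

```text
[ 0.47856334 -0.10967199  0.045     ]
[ 0.48972342 -0.28042123  0.045     ]
{'point': [281.7, 128.7], 'conf': 0.57} [ 0.50615375 -0.16017609  0.0515    ]
```

View pics/c1.png

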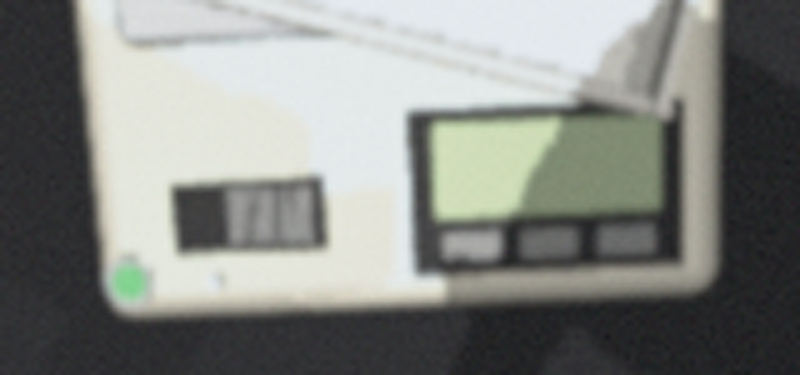

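Emit:
move_arm([
  [0.25,[0.05,0.05,-0.1],0.065],
  [0.25,[0.05,0.05,-0.15],0.065],
  [0.25,[0.05,0.05,-0.22],0.065],
  [0.25,[0.05,0.05,-0.25],0.065],
  [0.25,[0.05,0.05,-0.265],0.065],
  [0.25,[0.05,0.05,-0.275],0.065],
  [0.25,[0.05,0.05,-0.281],0.065],
  [0.25,[0.05,0.05,-0.283],0.065],
  [0.25,[0.05,0.05,-0.283],0.065],
  [0.25,[0.05,0.05,-0.283],0.065],
])

```text
t: 3.4
tool_pos: [0.5088, -0.1562, 0.0466]
ee_rot: [[-0.998, -0.0, 0.063], [-0.063, 0.0, -0.998], [0.0, -1.0, -0.0]]
force: [-0.1, -0.3, 0.3]
grip_width: 0.021
```

```bash
python3 - <<'E'
from h import *
p=ctrl.capture("wrist"); save(p,"w2",(200,120,240,200),3)
for r in ctrl.spot_point(p,"ridge"): print(r, world(p,r["point"],.0515))
print(ctrl.get_state())
E
```

```text
{'point': [315.3, 251.1], 'conf': 0.77} [ 0.50894403 -0.15629479  0.0515    ]
{'t': 3.5, 'q': array([-3.85536542e-01,  5.83625096e-01,  1.82822594e+00,  4.28727501e-06,
        7.29880634e-01,  1.12239798e+00]), 'qvel': array([ 0.00057677, -0.00494852,  0.00247365,  0.0004408 , -0.00225572,
        0.00051154]), 'effort': array([ 5.53349883e-02, -5.39803541e+01, -2.01070225e+01,  1.46973311e-03,
       -1.18419458e-02, -2.84632570e-04]), 'tool_pos': array([ 0.50860796, -0.15623246,  0.04699095]), 'ee_rot': array([[-9.98025040e-01, -1.27741093e-04,  6.28172196e-02],
       [-6.28172271e-02,  5.49284453e-05, -9.98025046e-01],
       [ 1.24038358e-04, -9.99999990e-01, -6.28443051e-05]]), 'force': array([0.82466094, 1.78536332, 0.09407569]), 'torque': array([-0.00357935,  0.00528507,  0.02570479]), 'grip_width': 0.021305315893023404}
```

View pics/w2.png

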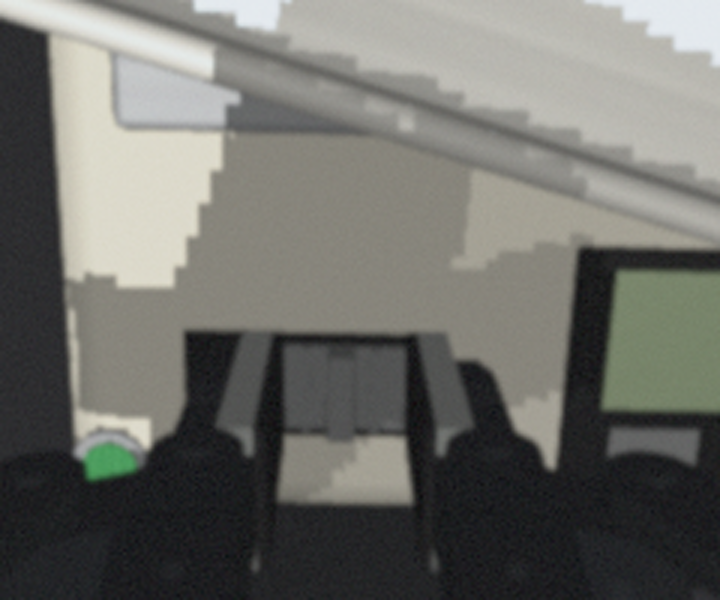

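Emit:
move_arm([
  [0.25,[0,0.008,0],0],
  [0.25,[-0.001,0.014,0],0],
  [0.25,[-0.001,0.018,0],0],
  [0.25,[-0.001,0.021,0],0],
  [0.25,[-0.001,0.021,0],0],
  [0.25,[-0.001,0.021,0],0],
  [0.25,[-0.001,0.012,0],0],
  [0.25,[-0.001,0.012,0],0],
])

```text
t: 4.17
tool_pos: [0.5078, -0.1451, 0.047]
ee_rot: [[-0.998, 0.0, 0.063], [-0.063, -0.0, -0.998], [-0.0, -1.0, 0.0]]
force: [-0.0, 0.8, 0.1]
grip_width: 0.021
```

```bash
python3 - <<'E'
from h import *
p=ctrl.capture("wrist"); save(p,"w3",(200,120,240,200),2)
for r in ctrl.spot_point(p,"ridge"): print(r, world(p,r["point"],.0515))
E
```

```text
{'point': [312.7, 248.6], 'conf': 0.76} [ 0.50909138 -0.14371555  0.0515    ]
```

View pics/w3.png

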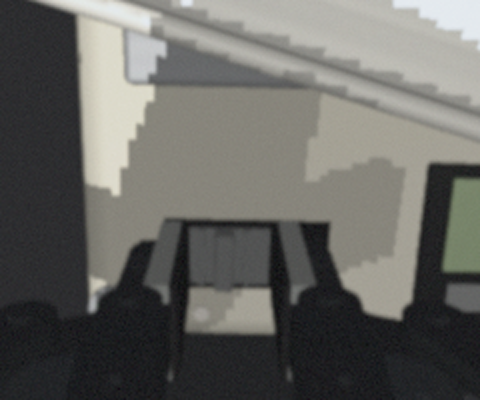

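Emit:
move_arm([
  [0.4,[0,0,0.04],0],
  [0.6,[0,0.01,0.08],0],
  [0.92,[-0.04,0.04,0.11],-0.2],
  [0.92,[-0.084,0.142,0.11],-0.56],
  [0.92,[-0.084,0.142,0.11],-0.56],
  [0.92,[-0.084,0.142,0.11],-0.56],
  [0.92,[-0.084,0.142,0.11],-0.56],
  [0.92,[-0.084,0.142,0.11],-0.56],
  [0.92,[-0.084,0.142,0.11],-0.56],
  [0.92,[-0.084,0.142,0.11],-0.56],
])

```text
t: 5.1
tool_pos: [0.4242, -0.0028, 0.1568]
ee_rot: [[-0.88, 0.0, -0.475], [0.475, -0.0, -0.88], [-0.0, -1.0, -0.0]]
force: [1.3, 0.0, -0.4]
grip_width: 0.0784
```

```bash
python3 look.py w4 rock1:0.017; python3 - <<'E'
from h import *
p=ctrl.capture("scene")
for r in rocks(p,.025): print(r)
E
```

```text
rock1 0.97 [612.  90.] [ 0.374 -0.283  0.017]
rock1 0.75 [199. 273.] [0.397 0.155 0.017]
{'conf': 0.91, 'rect': [281.5, 162.8, 62.4, 48.5], 'c': array([423.,  -1.]), 'size': array([63., 47.]), 'yaw': 1.08, 'col': array([139., 127., 109.])}
{'conf': 0.73, 'rect': [562.0, 58.1, 75.2, 58.6], 'c': array([ 380., -272.]), 'size': array([70., 47.]), 'yaw': 1.08, 'col': array([159., 145., 123.])}
{'conf': 0.68, 'rect': [166.4, 238.0, 49.4, 41.4], 'c': array([424., 150.]), 'size': array([24., 61.]), 'yaw': -1.33, 'col': array([146., 134., 114.])}
{'conf': 0.67, 'rect': [65.2, 265.5, 74.0, 44.9], 'c': array([438., 253.]), 'size': array([83., 43.]), 'yaw': 1.32, 'col': array([ 21., 118., 112.])}
{'conf': 0.48, 'rect': [227.1, 321.3, 20.3, 17.5], 'c': array([319., 149.]), 'size': array([14., 25.]), 'yaw': -0.15, 'col': array([52., 28., 65.])}
{'conf': 0.48, 'rect': [155.5, 395.4, 10.4, 2.5], 'c': array([283., 287.]), 'size': array([ 8., 15.]), 'yaw': -1.24, 'col': array([15., 69., 66.])}
5.25 [ 0.424 -0.003  0.157] [-0.477 -0.879  0.   ] [ 0.169 -0.481 -0.304] 0.07868165100893665 [-0.117  0.23  
[... 231 characters left out ...]
ay([298., 175.]), 'size': array([44., 80.]), 'yaw': -0.37, 'col': array([ 97.,  46., 121.])}
{'conf': 0.63, 'rect': [386.8, 171.3, 18.1, 21.6], 'c': array([426., 256.]), 'size': array([73., 49.]), 'yaw': 0.26, 'col': array([ 53., 147., 140.])}
{'conf': 0.62, 'rect': [212.9, 175.7, 23.8, 15.3], 'c': array([ 375., -288.]), 'size': array([80., 52.]), 'yaw': 0.88, 'col': array([172., 156., 133.])}
{'conf': 0.58, 'rect': [391.3, 130.8, 20.7, 17.6], 'c': array([248., 314.]), 'size': array([46., 77.]), 'yaw': -0.82, 'col': array([ 47., 134., 127.])}
{'conf': 0.49, 'rect': [355.5, 169.8, 13.0, 21.4], 'c': array([401., 148.]), 'size': array([45., 81.]), 'yaw': -0.18, 'col': array([148., 133., 113.])}
```

View pics/w4.png

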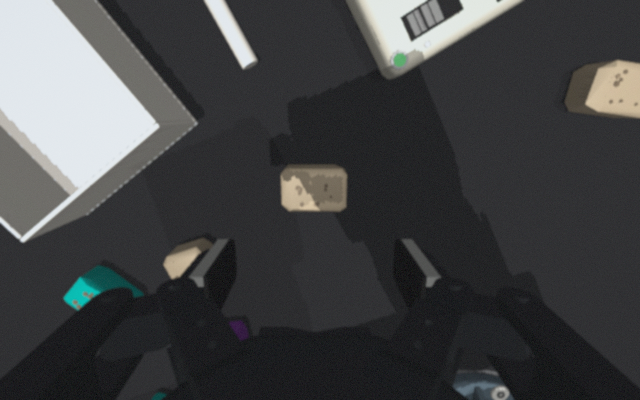

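Emit:
move_arm([
  [0.9,[-0.001,0.001,-0.04],0],
  [0.9,[-0.001,0.001,-0.08],0],
  [0.9,[-0.001,0.001,-0.12],0],
  [0.9,[-0.001,0.001,-0.145],0],
  [0.9,[-0.001,0.001,-0.157],0],
  [0.9,[-0.001,0.001,-0.158],0],
  [0.6,[-0.001,0.001,-0.158],0],
  [0.6,[-0.001,0.001,-0.158],0],
  [0.6,[-0.001,0.001,-0.158],0],
], grip_force=40)

```text
t: 6.1
tool_pos: [0.4234, -0.0014, -0.0001]
ee_rot: [[-0.879, 0.002, -0.477], [0.477, -0.0, -0.879], [-0.002, -1.0, -0.001]]
force: [0.2, 0.0, -0.5]
grip_width: 0.0617
```

Emit:
move_arm([
  [0.6,[0,0,0.04],0],
  [0.6,[0,0,0.08],0.1],
  [0.6,[0,0,0.12],0.2],
  [0.6,[0.03,-0.03,0.16],0.35],
  [0.6,[0.06,-0.06,0.18],0.5],
  [0.6,[0.09,-0.1,0.2],0.6],
  [0.6,[0.12,-0.14,0.2],0.75],
  [0.6,[0.15,-0.18,0.2],0.85],
  [0.6,[0.17,-0.22,0.2],1.0],
  [0.6,[0.182,-0.25,0.2],1.1],
])

```text
t: 6.93
tool_pos: [0.5867, -0.217, 0.1997]
ee_rot: [[-0.834, 0.002, 0.552], [-0.552, -0.001, -0.834], [-0.001, -1.0, 0.002]]
force: [-0.0, 0.0, -0.1]
grip_width: 0.0615
```

Emit:
move_arm([
  [0.6,[0,0,0],0.12],
  [0.6,[0,0,0],0.24],
  [0.6,[0,0,0],0.36],
  [0.6,[0,0,0],0.48],
  [0.6,[0,0,0],0.6],
  [0.6,[0,0,0],0.72],
  [0.6,[0,0,0],0.72],
  [0.6,[0,0,0],0.72],
])

```text
t: 7.6
tool_pos: [0.5855, -0.2154, 0.1988]
ee_rot: [[-0.273, 0.001, 0.962], [-0.962, -0.0, -0.273], [0.0, -1.0, 0.001]]
force: [-0.4, -0.3, -0.8]
grip_width: 0.061
```

```bash
python3 look.py w5 scoop:.057 lip:.057 handle:.093 
```

```text
scoop 0.72 [336. 159.] [ 0.613 -0.196  0.057]
lip 0.89 [341.  62.] [ 0.639 -0.113  0.057]
{'conf': 0.93, 'rect': [138.3, 245.8, 50.1, 41.8], 'c': array([ 383., -272.]), 'size': array([54., 53.]), 'yaw': 1.02, 'col': array([132., 121., 103.])}
{'conf': 0.65, 'rect': [240.1, 213.1, 144.7, 108.4], 'c': array([ 554., -323.]), 'size': array([141., 175.]), 'yaw': -0.27, 'col': array([107.,  98.,  84.])}
7.85 [ 0.586 -0.215  0.198] [ 0.962 -0.271  0.   ] [-0.085 -0.152 -1.238] 0.06118827184581607 [-0.427  0.517  1.483 -0.     1.141 -0.152]
[[ 0.962  0.262  0.073  0.604]
 [-0.272  0.927  0.26  -0.149]
 [ 0.001 -0.27   0.963  0.341]
 [ 0.     0.     0.     1.   ]] 68.74582436061345
```

View pics/w5.png

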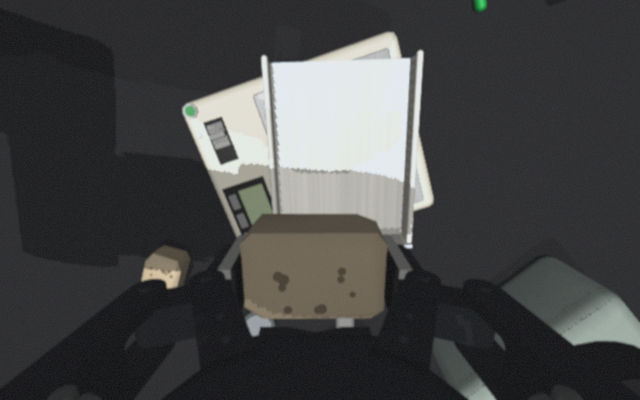

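Emit:
move_arm([
  [0.6,[0.015,-0.033,0],0],
  [0.6,[0.015,-0.033,-0.04],0],
  [0.6,[0.015,-0.033,-0.08],0],
  [0.6,[0.015,-0.033,-0.115],0],
  [0.6,[0.015,-0.033,-0.13],0],
  [0.6,[0.015,-0.033,-0.135],0],
  [0.6,[0.015,-0.033,-0.136],0],
  [0.82,[0.015,-0.033,-0.136],0],
  [0.82,[0.015,-0.033,-0.136],0],
  [0.82,[0.015,-0.033,-0.136],0],
])

```text
t: 8.68
tool_pos: [0.6014, -0.2488, 0.0636]
ee_rot: [[-0.27, 0.002, 0.963], [-0.963, -0.001, -0.27], [0.001, -1.0, 0.003]]
force: [-0.4, 0.3, -0.5]
grip_width: 0.07
```

Emit:
move_arm([
  [0.82,[0,0,0.02],0],
  [0.82,[0,0,0.06],0],
  [0.82,[0,0,0.1],0],
  [0.92,[0,0,0.14],0],
  [0.92,[-0.03,0,0.14],0.12],
  [0.92,[-0.07,0,0.14],0.24],
  [0.92,[-0.11,-0.01,0.14],0.36],
  [0.92,[-0.15,-0.01,0.14],0.48],
  [0.92,[-0.19,-0.02,0.14],0.6],
  [0.92,[-0.22,-0.03,0.12],0.72],
])

```text
t: 9.52
tool_pos: [0.3795, -0.2792, 0.1853]
ee_rot: [[0.438, 0.005, 0.899], [-0.899, -0.005, 0.438], [0.006, -1.0, 0.002]]
force: [0.8, -1.6, 0.3]
grip_width: 0.0783
```

Emit:
move_arm([
  [0.92,[0,0,0],0.12],
  [0.92,[0,0,0],0.24],
  [0.92,[0,0,0],0.36],
  [0.92,[0,0,0],0.48],
  [0.92,[0,0,0],0.5],
  [0.92,[0,0,0],0.5],
])

```text
t: 10.02
tool_pos: [0.3807, -0.2785, 0.1826]
ee_rot: [[0.811, 0.001, 0.586], [-0.586, -0.001, 0.811], [0.001, -1.0, -0.0]]
force: [-0.6, -0.0, -0.9]
grip_width: 0.0784
```

```bash
python3 look.py w6 rock1:.017; python3 - <<'E'
from h import *
p=ctrl.capture("scene"); save(p,"s2",(180,120,260,180),3)
for r in rocks(p,.025): print(r)
E
```

```text
rock1 0.87 [302. 174.] [ 0.369 -0.285  0.017]
rock1 0.73 [464. 344.] [ 0.668 -0.249  0.017]
{'conf': 0.95, 'rect': [272.9, 156.2, 64.3, 41.4], 'c': array([ 372., -285.]), 'size': array([64., 45.]), 'yaw': 0.95, 'col': array([144., 132., 113.])}
{'conf': 0.89, 'rect': [453.6, 345.6, 39.3, 38.0], 'c': array([ 698., -253.]), 'size': array([44., 51.]), 'yaw': -0.74, 'col': array([223., 209., 178.])}
10.1667 [ 0.381 -0.278  0.182] [ 0.587  0.81  -0.   ] [ 0.318  0.211 -0.315] 0.07870239899458721 [-0.73   0.272  1.899  0.     0.97  -1.674]
[[ 0.585 -0.781 -0.219  0.326]
 [ 0.811  0.563  0.159 -0.238]
 [-0.    -0.271  0.963  0.325]
 [ 0.     0.     0.     1.   ]] 68.74582436061345
{'conf': 0.85, 'rect': [214.3, 178.2, 21.2, 15.9], 'c': array([ 375., -286.]), 'size': array([77., 51.]), 'yaw': 0.9, 'col': array([104.,  93.,  78.])}
{'conf': 0.72, 'rect': [357.6, 145.0, 15.0, 17.6], 'c': array([302., 176.]), 'size': array([44., 78.]), 'yaw': -0.42, 'col': array([ 95.,  45., 118.])}
{'conf': 0.7, 'rect': [386.6, 172.8, 20.3, 19.1], 'c': array([424., 258.]), 'size': array([76., 56.]), 'yaw': 0.26, 'col': array([ 52., 143., 136.])}
{'conf': 0.69, 'rect': [221.6, 226.7, 22.8, 25.5], 'c': array([ 571., -259.]), 'size': array([54., 81.]), 'yaw': -0.21, 'col': array([187., 171., 150.])}
{'conf': 0.68, 'rect': [392.6, 130.6, 20.7, 20.1], 'c': array([244., 314.]), 'size': array([52., 81.]), 'yaw': -0.82, 'col': array([ 54., 148., 140.])}
{'conf': 0.65, 'rect': [356.6, 172.3, 12.1, 18.4], 'c': array([403., 149.]), 'size': array([42., 77.]), 'yaw': -0.16, 'col': array([176., 160., 137.])}
```

View pics/s2.png

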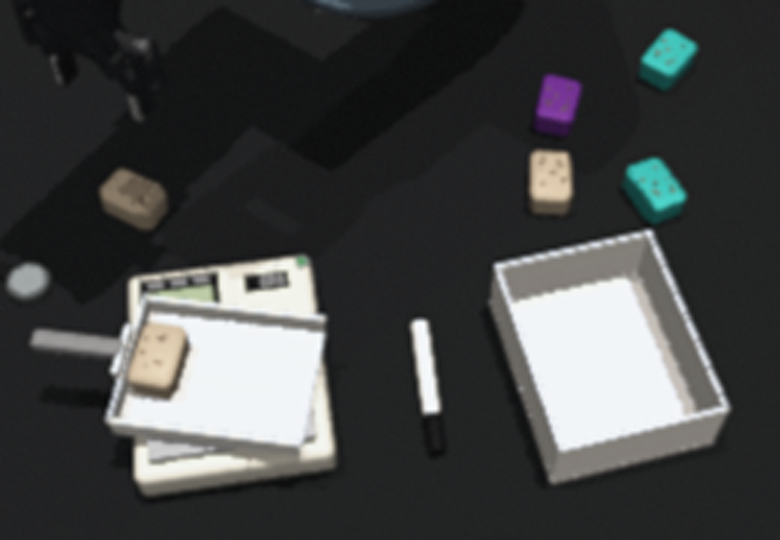

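Emit:
move_arm([
  [0.9,[-0.009,-0.007,-0.04],0],
  [0.9,[-0.009,-0.007,-0.08],0],
  [0.9,[-0.009,-0.007,-0.12],0],
  [0.9,[-0.009,-0.007,-0.155],0],
  [0.9,[-0.009,-0.007,-0.175],0],
  [0.9,[-0.009,-0.007,-0.182],0],
  [0.9,[-0.009,-0.007,-0.183],0],
  [0.6,[-0.009,-0.007,-0.183],0],
  [0.6,[-0.009,-0.007,-0.183],0],
  [0.6,[-0.009,-0.007,-0.183],0],
])

```text
t: 11.1
tool_pos: [0.3722, -0.286, 0.0003]
ee_rot: [[0.812, 0.002, 0.584], [-0.584, -0.002, 0.812], [0.003, -1.0, -0.0]]
force: [0.5, 0.3, -0.5]
grip_width: 0.0609
```

```bash
python3 -c "
from h import *
s=ctrl.get_state();print(s['tool_pos'],s['grip_width'],s['force'])
p=ctrl.capture('scene')
for r in rocks(p,.025): print(r)"
```

```text
[ 3.72243263e-01 -2.85986237e-01  2.72599348e-04] 0.060943430256650166 [ 0.48889567  0.34213885 -0.47067666]
{'conf': 0.88, 'rect': [223.1, 229.3, 18.9, 21.9], 'c': array([ 570., -261.]), 'size': array([49., 79.]), 'yaw': -0.25, 'col': array([189., 172., 149.])}
{'conf': 0.79, 'rect': [359.4, 146.1, 13.2, 14.6], 'c': array([298., 176.]), 'size': array([43., 81.]), 'yaw': -0.37, 'col': array([ 96.,  46., 120.])}
{'conf': 0.74, 'rect': [392.7, 130.0, 18.9, 20.7], 'c': array([246., 314.]), 'size': array([50., 84.]), 'yaw': -0.72, 'col': array([ 54., 148., 141.])}
{'conf': 0.69, 'rect': [386.9, 173.8, 20.2, 20.5], 'c': array([425., 257.]), 'size': array([76., 54.]), 'yaw': 0.31, 'col': array([ 52., 143., 136.])}
{'conf': 0.62, 'rect': [213.6, 177.8, 17.8, 16.7], 'c': array([ 384., -296.]), 'size': array([81., 37.]), 'yaw': 0.64, 'col': array([89., 80., 67.])}
```

Emit:
move_arm([
  [0.6,[0,0,0.04],0],
  [0.6,[0,0,0.08],-0.12],
  [0.6,[0.02,0,0.12],-0.24],
  [0.6,[0.05,0.01,0.145],-0.36],
  [0.6,[0.08,0.02,0.16],-0.48],
  [0.6,[0.12,0.03,0.16],-0.6],
  [0.6,[0.16,0.04,0.16],-0.72],
  [0.6,[0.19,0.05,0.16],-0.84],
  [0.6,[0.22,0.07,0.16],-0.96],
  [0.6,[0.242,0.084,0.16],-1.08],
])

```text
t: 12.03
tool_pos: [0.6156, -0.1998, 0.1594]
ee_rot: [[-0.138, 0.001, 0.99], [-0.99, -0.0, -0.138], [-0.0, -1.0, 0.001]]
force: [-0.3, -0.6, -0.3]
grip_width: 0.0613
```

Emit:
move_arm([
  [0.6,[0,0,0],-0.12],
  [0.6,[0,0,0],-0.14],
  [0.6,[0,0,0],-0.14],
])

```text
t: 12.28
tool_pos: [0.6132, -0.2013, 0.1591]
ee_rot: [[-0.267, -0.0, 0.964], [-0.964, -0.0, -0.267], [0.0, -1.0, -0.0]]
force: [-0.1, -0.1, -1.1]
grip_width: 0.0611
```

Emit:
move_arm([
  [0.6,[0,0,-0.03],0],
  [0.6,[0,0,-0.06],0],
  [0.6,[0,0,-0.085],0],
  [0.6,[0,0,-0.094],0],
  [0.6,[0,0,-0.097],0],
  [0.6,[0,0,-0.097],0],
  [0.82,[0,0,-0.097],0],
  [0.82,[0,0,-0.097],0],
  [0.82,[0,0,-0.097],0],
])

```text
t: 13.03
tool_pos: [0.6142, -0.2017, 0.0634]
ee_rot: [[-0.269, 0.002, 0.963], [-0.963, -0.001, -0.269], [0.0, -1.0, 0.002]]
force: [-1.0, 0.1, 0.3]
grip_width: 0.0702
```

Emit:
move_arm([
  [0.82,[0,0,0.03],0],
  [0.82,[0,0,0.07],0],
  [0.92,[-0.02,0.02,0.1],0],
  [0.92,[-0.04,0.05,0.12],0.07],
  [0.92,[-0.06,0.08,0.12],0.07],
  [0.92,[-0.08,0.11,0.12],0.07],
  [0.92,[-0.1,0.14,0.12],0.07],
  [0.92,[-0.12,0.17,0.12],0.07],
  [0.92,[-0.14,0.2,0.12],0.07],
  [0.92,[-0.16,0.23,0.12],0.07],
])

```text
t: 13.87
tool_pos: [0.4526, 0.0298, 0.1827]
ee_rot: [[-0.202, 0.002, 0.979], [-0.979, -0.0, -0.202], [-0.0, -1.0, 0.002]]
force: [0.7, 0.6, 0.3]
grip_width: 0.0785
```

Emit:
move_arm([
  [0.92,[-0.02,0.03,0],0],
  [0.92,[-0.04,0.06,0],0],
  [0.92,[-0.05,0.1,0],0],
  [0.92,[-0.05,0.123,0],0],
  [0.92,[-0.05,0.123,0],0],
])

```text
t: 14.28
tool_pos: [0.4033, 0.1549, 0.183]
ee_rot: [[-0.198, 0.002, 0.98], [-0.98, 0.001, -0.198], [-0.002, -1.0, 0.002]]
force: [0.7, 1.2, 0.6]
grip_width: 0.0786
```

```bash
python3 look.py w7 rock1:.017;python3 - <<'E'
from h import *
p=ctrl.capture("scene"); save(p,"s3",(180,120,260,180),3)
for r in rocks(p,.025): print(r)
E
```

```text
rock1 0.93 [314. 178.] [0.404 0.157 0.017]
rock1 0.81 [209. 177.] [0.293 0.18  0.017]
{'conf': 0.95, 'rect': [72.6, 9.5, 87.2, 72.5], 'c': array([245., 317.]), 'size': array([45., 76.]), 'yaw': -0.76, 'col': array([ 25., 163., 154.])}
{'conf': 0.85, 'rect': [274.5, 32.5, 69.4, 73.8], 'c': array([422., 262.]), 'size': array([64., 44.]), 'yaw': 0.33, 'col': array([ 37., 168., 160.])}
{'conf': 0.67, 'rect': [176.5, 155.9, 67.7, 45.8], 'c': array([296., 182.]), 'size': array([48., 67.]), 'yaw': -0.39, 'col': array([122.,  65., 148.])}
{'conf': 0.62, 'rect': [280.7, 159.6, 62.6, 43.9], 'c': array([400., 156.]), 'size': array([45., 63.]), 'yaw': -0.2, 'col': array([165., 151., 128.])}
14.4333 [0.404 0.151 0.182] [ 0.98  -0.201  0.001] [-0.051 -0.074 -0.573] 0.07819196626357564 [ 0.251  0.201  1.995 -0.     0.945  0.453]
[[ 0.98   0.19   0.051  0.417]
 [-0.197  0.944  0.263  0.222]
 [ 0.002 -0.268  0.963  0.325]
 [ 0.     0.     0.     1.   ]] 68.74582436061345
{'conf': 0.78, 'rect': [242.8, 228.4, 18.2, 24.2], 'c': array([ 584., -209.]), 'size': array([54., 78.]), 'yaw': -0.11, 'col': array([195., 179., 157.])}
{'conf': 0.67, 'rect': [221.2, 228.9, 21.3, 25.8], 'c': array([ 571., -261.]), 'size': array([51., 78.]), 'yaw': -0.21, 'col': array([190., 174., 150.])}
{'conf': 0.54, 'rect': [388.5, 171.8, 17.5, 22.8], 'c': array([425., 258.]), 'size': array([75., 53.]), 'yaw': 0.29, 'col': array([ 47., 131., 124.])}
{'conf': 0.51, 'rect': [391.0, 129.9, 19.1, 19.4], 'c': array([245., 314.]), 'size': array([45., 78.]), 'yaw': -0.73, 'col': array([ 58., 160., 151.])}
{'conf': 0.5, 'rect': [356.8, 171.3, 11.0, 17.6], 'c': array([401., 149.]), 'size': array([42., 80.]), 'yaw': -0.18, 'col': array([150., 135., 115.])}
```

View pics/w7.png

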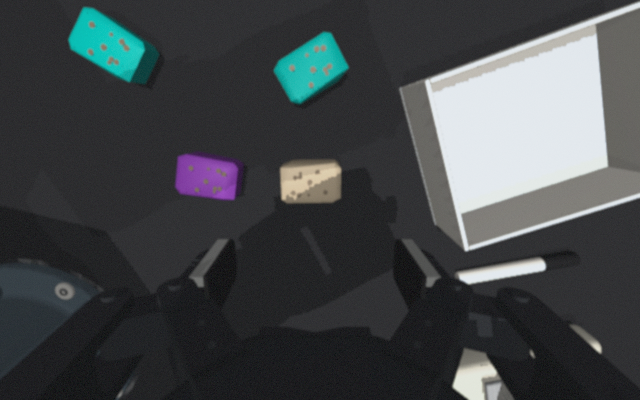

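Emit:
move_arm([
  [0.9,[-0.003,0.003,-0.04],0],
  [0.9,[-0.003,0.003,-0.08],0],
  [0.9,[-0.003,0.003,-0.12],0],
  [0.9,[-0.003,0.003,-0.155],0],
  [0.9,[-0.003,0.003,-0.175],0],
  [0.9,[-0.003,0.003,-0.182],0],
  [0.9,[-0.003,0.003,-0.183],0],
  [0.6,[-0.003,0.003,-0.183],0],
  [0.6,[-0.003,0.003,-0.183],0],
  [0.6,[-0.003,0.003,-0.183],0],
])

```text
t: 15.37
tool_pos: [0.4015, 0.1548, 0.0002]
ee_rot: [[-0.202, 0.002, 0.979], [-0.979, 0.001, -0.202], [-0.001, -1.0, 0.002]]
force: [0.1, -0.7, -0.6]
grip_width: 0.0612
```

Emit:
move_arm([
  [0.6,[0,0,0.04],0],
  [0.6,[0,0,0.08],0],
  [0.6,[0.01,0,0.12],0],
  [0.6,[0.03,-0.03,0.145],-0.07],
  [0.6,[0.05,-0.06,0.16],-0.07],
  [0.6,[0.075,-0.09,0.16],-0.07],
  [0.6,[0.1,-0.12,0.16],-0.07],
  [0.6,[0.12,-0.15,0.16],-0.07],
  [0.6,[0.14,-0.18,0.16],-0.07],
  [0.6,[0.16,-0.21,0.16],-0.07],
])

```text
t: 16.2
tool_pos: [0.5613, -0.0572, 0.1602]
ee_rot: [[-0.27, 0.002, 0.963], [-0.963, -0.0, -0.27], [-0.0, -1.0, 0.002]]
force: [0.2, 1.0, -0.7]
grip_width: 0.0615
```

Emit:
move_arm([
  [0.6,[0.025,-0.033,0],0],
  [0.6,[0.05,-0.066,0],0],
  [0.6,[0.066,-0.098,0],0],
  [0.6,[0.066,-0.098,-0.03],0],
  [0.6,[0.066,-0.098,-0.065],0],
  [0.6,[0.066,-0.098,-0.088],0],
  [0.6,[0.066,-0.098,-0.096],0],
  [0.6,[0.066,-0.098,-0.098],0],
  [0.6,[0.066,-0.098,-0.098],0],
  [0.82,[0.066,-0.098,-0.098],0],
])

```text
t: 17.03
tool_pos: [0.6274, -0.1535, 0.0627]
ee_rot: [[-0.269, 0.002, 0.963], [-0.963, -0.001, -0.269], [0.0, -1.0, 0.003]]
force: [-0.3, 0.1, 0.3]
grip_width: 0.0694
```

Emit:
move_arm([
  [0.82,[0,0,0],0],
  [0.82,[0,0,0],0],
  [0.82,[0,0,0.03],0],
  [0.82,[0,0,0.07],0],
  [0.82,[-0.01,-0.04,0.1],0],
  [0.7,[-0.02,-0.08,0.12],0],
  [0.7,[-0.035,-0.12,0.12],0],
  [0.6,[-0.045,-0.16,0.12],0],
  [0.6,[-0.045,-0.175,0.12],0],
  [0.6,[-0.045,-0.175,0.12],0],
])

```text
t: 17.87
tool_pos: [0.5802, -0.3335, 0.1819]
ee_rot: [[-0.274, 0.001, 0.962], [-0.962, -0.002, -0.274], [0.002, -1.0, 0.002]]
force: [0.0, -0.3, -1.2]
grip_width: 0.051
```

```bash
python3 look.py w8 handle:.093 lip:.057 scoop:.057; python3 - <<'E'
from h import *
p=ctrl.capture("scene"); save(p,"s3",(180,120,260,180),3)
for q,z in(("handle",.093),("lip",.057),("tub",0)):
    for r in ctrl.spot_point(p,q)[:1]: print(q,r, world(p,r["point"],z))
m=ctrl.masks_of(p,"tub")[0]; c=cv2.findContours(m["region"].astype(np.uint8),0,2)[0]; c=max(c,key=len); print(cv2.approxPolyDP(c,4,True).reshape(-1,2).tolist())
E
```

```text
handle 0.57 [314. 188.] [ 0.582 -0.324  0.093]
{'conf': 0.88, 'rect': [263.4, 0.6, 89.3, 55.0], 'c': array([ 615., -193.]), 'size': array([43., 79.]), 'yaw': -0.28, 'col': array([192., 178., 153.])}
{'conf': 0.77, 'rect': [229.2, 64.5, 81.7, 59.7], 'c': array([ 563., -240.]), 'size': array([52., 80.]), 'yaw': -0.28, 'col': array([206., 191., 164.])}
18.1167 [ 0.582 -0.327  0.181] [ 0.963 -0.268  0.   ] [0.665 0.365 0.285] 0.05056101826046652 [-0.582  0.613  1.366  0.     1.162 -0.31 ]
[[ 0.962  0.263  0.073  0.599]
 [-0.273  0.926  0.261 -0.267]
 [ 0.002 -0.271  0.963  0.324]
 [ 0.     0.     0.     1.   ]] 68.74582436061345
handle {'point': [202.0, 239.4], 'conf': 0.78} [ 0.59929949 -0.33060642  0.093     ]
lip {'point': [285.6, 253.3], 'conf': 0.8} [ 0.64773958 -0.11063892  0.057     ]
tub {'point': [322.2, 248.8], 'conf': 0.6} [ 0.61657652 -0.00505856  0.        ]
[[395, 196], [344, 211], [364, 280], [414, 268], [422, 255]]
```

View pics/s3.png

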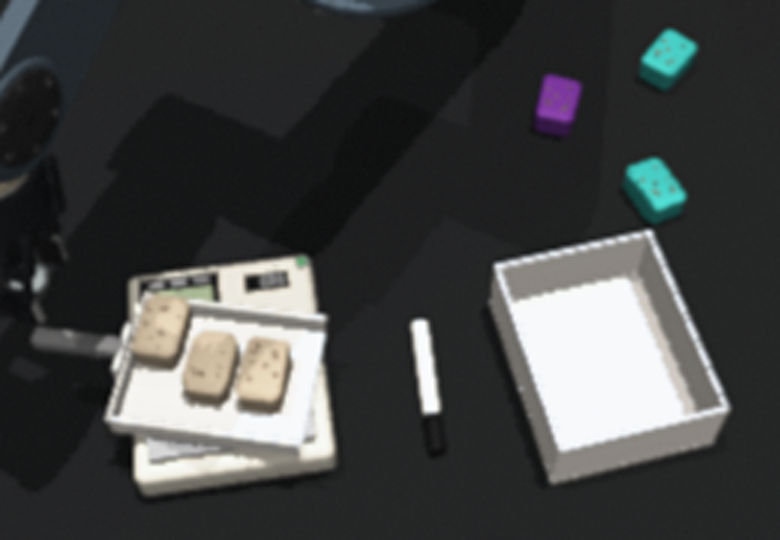

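View pics/w8.png

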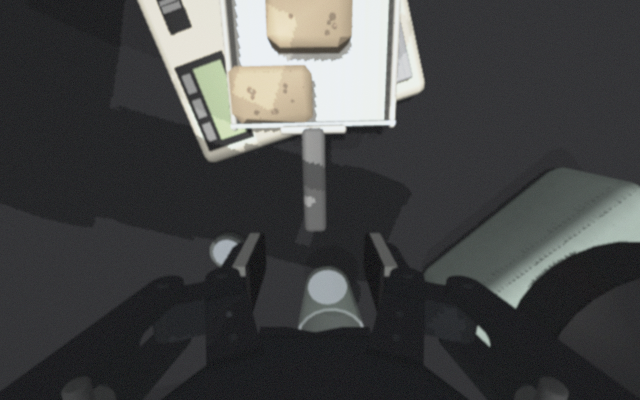

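Emit:
move_arm([
  [0.6,[0,0,0],0],
  [0.6,[0,0,0],0],
  [0.6,[0,0,0],0],
  [0.6,[0,0,0],0],
  [0.6,[0,0,0],0],
  [0.6,[0,0,0],0],
  [0.6,[0,0,0],0],
  [0.6,[0,0,0],0],
  [0.6,[0,0,0],0],
  [0.6,[0,0,0],0],
])

```text
t: 19.2
tool_pos: [0.5815, -0.3284, 0.1809]
ee_rot: [[-0.27, 0.0, 0.963], [-0.963, -0.0, -0.27], [-0.0, -1.0, 0.0]]
force: [-0.1, -0.3, 0.8]
grip_width: 0.0514
```

Emit:
move_arm([
  [0.6,[0,0,0],0],
  [0.6,[0,0,0],0],
  [0.6,[0,0,0],0],
  [0.6,[0,0,0],0],
  [0.6,[0,0,0],0],
  [0.6,[0,0,0],0],
  [0.6,[0,0,0],0],
  [0.6,[0,0,0],0],
  [0.6,[0,0,0],0],
  [0.6,[0,0,0],0],
])

```text
t: 20.03
tool_pos: [0.5815, -0.3284, 0.1809]
ee_rot: [[-0.27, -0.0, 0.963], [-0.963, 0.0, -0.27], [-0.0, -1.0, -0.0]]
force: [0.1, 0.5, 0.3]
grip_width: 0.0512
```

Emit:
move_arm([
  [0.6,[0,0,0],0],
  [0.6,[0,0,0],0],
  [0.6,[0,0,0],0],
  [0.6,[0,0,0],0],
  [0.6,[0,0,0],0],
  [0.6,[0,0,0],0],
  [0.6,[0,0,0],0],
  [0.6,[0,0,0],0],
  [0.6,[0,0,0],0],
  [0.6,[0,0,0],0],
])

```text
t: 20.87
tool_pos: [0.5815, -0.3284, 0.1809]
ee_rot: [[-0.27, -0.0, 0.963], [-0.963, -0.0, -0.27], [0.0, -1.0, -0.0]]
force: [0.5, 0.2, 0.4]
grip_width: 0.0513
```

```bash
python3 - <<'E'
from h import *
np.set_printoptions(precision=3,suppress=True)
p=ctrl.capture("scene")
for uv in((345.7,208.3),(397.3,197.7),(422.3,256),(363.3,280)): print(world(p,uv,.075))
for r in rocks(p,.08): print(r["c"],r["conf"],r["yaw"],r["col"])
p=ctrl.capture("side")
for q,z in(("tub",0),("handle",.093),("marker",0)):
  for r in ctrl.spot_point(p,q)[:1]: print(q,r, world(p,r["point"],z))
# tub rim corners in side picture s0
for uv in((307,201),(232,201),(224,249),(304,247)): print(world(p,uv,.075))
print(ctrl.get_state()["t"],ctrl.get_state()["tool_pos"])
E
```

```text
[0.532 0.072 0.075]
[0.513 0.229 0.075]
[0.706 0.254 0.075]
[0.756 0.085 0.075]
[ 614. -204.] 0.96 -0.29 [183. 167. 144.]
[ 627. -158.] 0.96 -0.11 [194. 178. 153.]
[462. 238.] 0.77 0.31 [ 56. 152. 144.]
[345. 163.] 0.77 -0.36 [106.  51. 132.]
[293. 293.] 0.75 -0.74 [ 61. 166. 158.]
[ 569. -248.] 0.68 -0.21 [180. 165. 142.]
tub {'point': [268.5, 240.3], 'conf': 0.78} [0.621 0.16  0.   ]
handle {'point': [323.2, 118.5], 'conf': 0.81} [ 0.592 -0.336  0.093]
[0.539 0.058 0.075]
[0.74  0.11  0.075]
[0.69  0.28  0.075]
[0.5   0.224 0.075]
21.1667 [ 0.582 -0.328  0.181]
```

Emit:
move_arm([
  [0.6,[-0.007,-0.02,-0.03],0],
  [0.6,[-0.007,-0.02,-0.06],0],
  [0.6,[-0.007,-0.02,-0.085],0],
  [0.6,[-0.007,-0.02,-0.1],0],
  [0.6,[-0.007,-0.02,-0.106],0],
  [0.6,[-0.007,-0.02,-0.107],0],
  [0.1,[-0.007,-0.02,-0.107],0],
  [0.1,[-0.007,-0.02,-0.107],0],
  [0.1,[-0.007,-0.02,-0.107],0],
  [0.0,[-0.007,-0.02,-0.107],0],
], grip_force=120)

```text
t: 22.0
tool_pos: [0.5751, -0.3488, 0.0753]
ee_rot: [[-0.269, 0.002, 0.963], [-0.963, -0.001, -0.269], [0.001, -1.0, 0.002]]
force: [0.3, -0.6, 3.9]
grip_width: 0.0159
```

Emit:
move_arm([
  [0,[0,0,0],0],
  [0,[0,0,0],0],
  [0,[0,0,0],0],
  [0,[0,0,0.004],0],
  [0,[0,0,0.01],0],
  [0,[0,0,0.02],0],
  [0,[0,0,0.03],0],
  [0,[0,0,0.03],0],
])

```text
t: 22.67
tool_pos: [0.5755, -0.349, 0.1066]
ee_rot: [[-0.27, 0.003, 0.963], [-0.963, -0.002, -0.27], [0.001, -1.0, 0.003]]
force: [0.4, 0.2, -3.1]
grip_width: 0.0158
```

```bash
python3 look.py w9 handle:.123 lip:.087 scoop:.087; python3 - <<'E'
from h import *
p=ctrl.capture("side"); save(p,"sd2",(200,60,200,140),4)
print(ctrl.get_state()["torque"])
E
```

```text
handle 0.75 [314. 212.] [ 0.582 -0.324  0.123]
handle 0.56 [241.  38.] [ 0.574 -0.248  0.123]
{'conf': 0.7, 'rect': [154.8, 0.0, 155.8, 90.8], 'c': array([ 553., -226.]), 'size': array([ 58., 108.]), 'yaw': -0.27, 'col': array([186., 170., 145.])}
22.9167 [ 0.574 -0.348  0.103] [ 0.963 -0.27  -0.001] [-0.073 -0.192 -3.822] 0.015730172469303402 [-0.614  0.707  1.407 -0.     1.029 -0.341]
[[ 0.963  0.259  0.07   0.594]
 [-0.269  0.927  0.262 -0.282]
 [ 0.003 -0.271  0.963  0.249]
 [ 0.     0.     0.     1.   ]] 68.74582436061345
[-0.48510188  0.06397371 -0.0065247 ]
```

View pics/sd2.png

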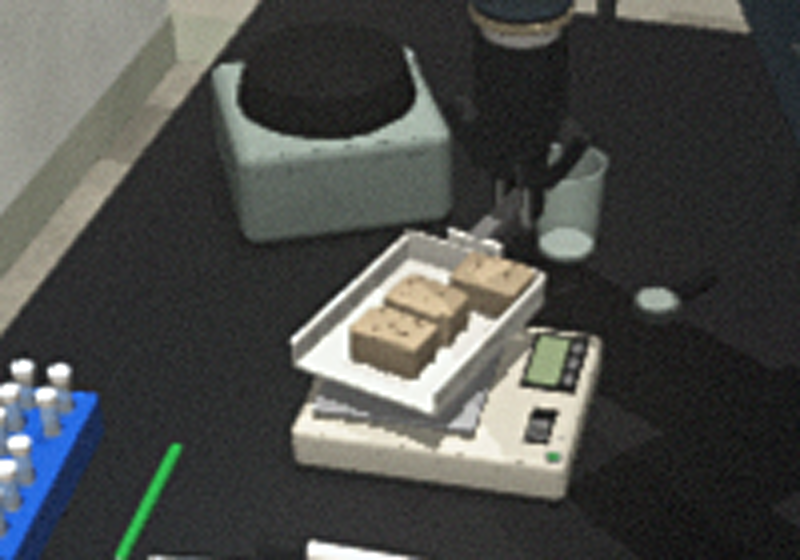

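Emit:
move_arm([
  [0,[0,0,0.01],0],
  [0,[0,0.004,0.025],0],
  [0,[0,0.012,0.04],0.02],
  [0,[0.003,0.025,0.05],0.05],
  [0,[0.01,0.045,0.055],0.08],
  [0,[0.018,0.07,0.055],0.12],
  [0,[0.026,0.1,0.055],0.16],
  [0,[0.034,0.13,0.055],0.2],
  [0,[0.042,0.16,0.055],0.24],
  [0,[0.05,0.19,0.055],0.28],
])

```text
t: 23.8
tool_pos: [0.625, -0.1557, 0.1604]
ee_rot: [[0.011, 0.001, 1.0], [-1.0, -0.0, 0.011], [0.0, -1.0, 0.001]]
force: [0.3, 0.1, -3.4]
grip_width: 0.0156
```

Emit:
move_arm([
  [0,[0.006,0.028,0],0.03],
  [0,[0.011,0.053,0],0.06],
  [0,[0.016,0.075,0],0.08],
  [0,[0.02,0.095,0],0.1],
  [0,[0.024,0.111,0],0.12],
  [0,[0.026,0.122,0],0.12],
  [0,[0.027,0.128,0],0.12],
  [0,[0.027,0.13,0],0.12],
  [0,[0.027,0.13,0],0.12],
  [0,[0.027,0.13,0],0.12],
])

```text
t: 24.63
tool_pos: [0.6514, -0.029, 0.1591]
ee_rot: [[0.126, 0.0, 0.992], [-0.992, -0.0, 0.126], [0.0, -1.0, -0.0]]
force: [0.7, -0.2, -3.2]
grip_width: 0.0158
```

```bash
python3 - <<'E'
from h import *
np.set_printoptions(precision=3,suppress=True)
s=ctrl.get_state(); print(s["tool_pos"],s["ee_rot"],s["force"],s["torque"])
p=ctrl.capture("scene"); save(p,"s4",(230,130,220,160),3.5)
E
```

```text
[ 0.651 -0.029  0.159] [[ 0.126  0.     0.992]
 [-0.992 -0.     0.126]
 [ 0.    -1.    -0.   ]] [ 0.699 -0.202 -3.242] [-0.506 -0.009  0.03 ]
```

View pics/s4.png

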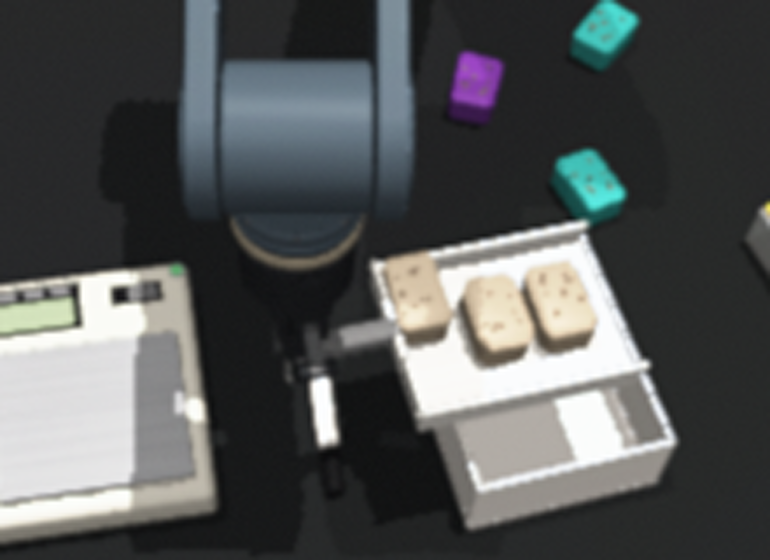

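Emit:
move_arm([
  [0,[0,0,-0.015],0],
  [0,[0,0,-0.035],0],
  [0,[0,0,-0.05],0],
  [0,[0,0,-0.06],0],
  [0,[0,0,-0.064],0],
  [0,[0,0,-0.065],0],
  [0,[0,0,-0.065],0],
])

```text
t: 25.27
tool_pos: [0.6518, -0.0286, 0.0946]
ee_rot: [[0.126, 0.001, 0.992], [-0.992, 0.0, 0.126], [0.0, -1.0, 0.001]]
force: [-0.1, 0.3, -2.3]
grip_width: 0.0158
```

Emit:
move_arm([
  [0,[0,0,0],0],
  [0,[0,0,0],0],
  [0,[0,0,0],0],
  [0,[0,0,0.003],0],
  [0,[0,0,0.01],0],
  [0,[0,0,0.02],0],
  [0,[0,0,0.03],0],
  [0,[0,0,0.03],0],
], grip_force=20)

```text
t: 25.93
tool_pos: [0.6528, -0.0284, 0.127]
ee_rot: [[0.127, 0.004, 0.992], [-0.992, -0.0, 0.127], [0.001, -1.0, 0.004]]
force: [0.8, -0.1, -3.2]
grip_width: 0.0155
```

```bash
python3 - <<'E'
from h import *
np.set_printoptions(precision=3,suppress=True)
s=ctrl.get_state(); print(s["tool_pos"],s["force"],s["torque"],s["grip_width"])
p=ctrl.capture("scene"); 
for q,z in(("lip",.05),("handle",.14),("pan",.057),("balance",0)):
  for r in ctrl.spot_point(p,q)[:1]: print(q,r, world(p,r["point"],z))
for r in rocks(p,.08): print(r["c"],r["conf"],r["rect"],r["col"])
p=ctrl.capture("side"); save(p,"sd3",(200,100,220,190),3.5)
for q,z in(("lip",.05),("handle",.14),("pan",.057),("balance",0)):
  for r in ctrl.spot_point(p,q)[:1]: print(q,r, world(p,r["point"],z))
E
```

```text
[ 0.653 -0.028  0.127] [ 0.762 -0.142 -3.187] [-0.521 -0.125 -0.045] 0.015484042785709369
lip {'point': [404.5, 227.4], 'conf': 0.59} [0.6   0.235 0.05 ]
handle {'point': [323.0, 240.4], 'conf': 0.64} [ 0.663 -0.011  0.14 ]
pan {'point': [254.4, 250.1], 'conf': 0.95} [ 0.628 -0.195  0.057]
balance {'point': [259.9, 248.4], 'conf': 0.9} [ 0.595 -0.185  0.   ]
[605. 129.] 0.93 [363.0, 212.2, 20.5, 25.9] [201. 188. 166.]
[343. 162.] 0.81 [358.3, 146.7, 15.2, 16.1] [119.  58. 147.]
[294. 292.] 0.73 [390.6, 129.4, 18.8, 20.5] [ 58. 157. 149.]
[598. 181.] 0.58 [374.5, 213.3, 23.2, 25.4] [204. 192. 171.]
[579.  72.] 0.54 [337.9, 210.4, 21.5, 23.7] [200. 184. 161.]
[463. 239.] 0.53 [387.1, 173.4, 24.1, 19.6] [ 55. 150. 142.]
[538. 437.] 0.38 [444.3, 179.0, 48.3, 39.3] [189. 186. 124.]
lip {'point': [258.1, 228.2], 'conf': 0.76} [0.644 0.169 0.05 ]
handle {'point': [274.8, 163.8], 'conf': 0.78} [ 0.648 -0.001  0.14 ]
pan {'point': [269.7, 348.6], 'conf': 0.7} [0.496 0.5   0.057]
balance {'point': [313.3, 163.5], 'conf': 0.78} [ 0.591 -0.203  0.   ]
```

Emit:
move_arm([
  [0.1,[0,0,0],0],
  [0.1,[0,0,0],0],
  [0.14,[0,0,0],0],
  [0.14,[0,0,0],0],
  [0.16,[0,0,0],0],
  [0.16,[0,0,0],0],
], grip_force=20)

```text
t: 26.98
tool_pos: [0.6515, -0.0284, 0.1239]
ee_rot: [[0.127, -0.0, 0.992], [-0.992, -0.0, 0.127], [0.0, -1.0, -0.0]]
force: [-0.1, -0.1, -2.9]
grip_width: 0.0159
```

```bash
cat > st.py <<'E'
from h import *
np.set_printoptions(precision=3,suppress=True)
s=ctrl.get_state(); print(s["t"],s["tool_pos"],s["force"],s["torque"],s["grip_width"])
p=ctrl.capture("scene")
for r in ctrl.spot_point(p,"lip")[:1]+ctrl.spot_point(p,"handle")[:1]: print(r)
for r in rocks(p,.08): print(r["c"],r["conf"],r["rect"],r["col"])
E
python3 st.py
```

```text
26.9833 [ 0.652 -0.028  0.124] [-0.128 -0.129 -2.946] [-0.465 -0.009  0.047] 0.01594681987118186
{'point': [402.3, 225.2], 'conf': 0.56}
{'point': [325.3, 239.7], 'conf': 0.91}
[580.  72.] 0.94 [335.2, 211.5, 20.3, 23.7] [200. 185. 163.]
[605. 129.] 0.78 [359.2, 215.3, 22.6, 25.1] [202. 189. 167.]
[599. 180.] 0.68 [376.8, 211.4, 19.1, 24.5] [205. 193. 171.]
[295. 294.] 0.67 [391.2, 129.9, 21.1, 21.3] [ 55. 149. 142.]
[463. 239.] 0.6 [387.2, 172.3, 20.7, 20.9] [ 54. 146. 139.]
[ 569. -464.] 0.6 [136.9, 222.6, 32.7, 34.2] [120. 126. 124.]
[342. 163.] 0.51 [360.2, 146.3, 14.0, 15.3] [127.  62. 156.]
```

Emit:
move_arm([
  [0.17,[0,0,0],0],
  [0.17,[0,0,0],0],
  [0.175,[0,0,0],0],
  [0.175,[0,0,0],0],
])

```text
t: 27.52
tool_pos: [0.6515, -0.0284, 0.1239]
ee_rot: [[0.127, -0.0, 0.992], [-0.992, -0.0, 0.127], [-0.0, -1.0, -0.0]]
force: [-0.0, 0.0, -3.2]
grip_width: 0.016
```

```bash
cat >> st.py <<'E'
R=s["ee_rot"]; u=-R[:,0]; g=s["tool_pos"]+[0,0,.019]
for th in(0,10,17,25,35,45):
    a=np.radians(th); L=.245*np.cos(a)-.036*np.sin(a); print(th,"lip px",pix(p,g+u*L-[0,0,.245*np.sin(a)+.036*np.cos(a)]))
E
python3 st.py
```

```text
27.5167 [ 0.652 -0.028  0.124] [-0.019  0.026 -3.181] [-0.464 -0.073  0.026] 0.015977566102744555
{'point': [403.1, 224.2], 'conf': 0.8}
{'point': [323.4, 239.2], 'conf': 0.64}
[600. 179.] 0.92 [376.3, 213.4, 20.3, 23.5] [203. 190. 166.]
[580.  72.] 0.82 [336.1, 209.9, 22.1, 24.9] [200. 184. 160.]
[464. 241.] 0.74 [388.4, 172.6, 17.4, 20.3] [ 57. 155. 147.]
[344. 162.] 0.7 [356.9, 143.4, 16.2, 19.8] [113.  56. 140.]
[ 489. -391.] 0.67 [168.7, 204.0, 28.9, 16.9] [104. 106. 107.]
[295. 292.] 0.58 [392.5, 130.1, 19.0, 21.6] [ 58. 157. 149.]
[605. 128.] 0.57 [362.2, 213.4, 16.8, 25.3] [202. 189. 167.]
[613. 111.] 0.49 [323.0, 204.6, 89.6, 56.9] [214. 213. 211.]
0 lip px [402.806 224.201]
10 lip px [396.81  232.479]
17 lip px [391.478 238.08 ]
25 lip px [384.396 244.213]
35 lip px [374.276 251.387]
45 lip px [362.999 257.923]
```

Emit:
move_arm([
  [0.18,[0,0,0],0],
  [0.18,[0,0,0],0],
  [0.18,[0,0,0],0],
])

```text
t: 27.97
tool_pos: [0.6515, -0.0284, 0.1239]
ee_rot: [[0.127, 0.0, 0.992], [-0.992, 0.0, 0.127], [0.0, -1.0, 0.0]]
force: [-0.1, -0.4, -3.8]
grip_width: 0.0159
```

Emit:
move_arm([
  [0.185,[0,0,0],0],
  [0.185,[0,0,0],0],
  [0.185,[0,0,0],0],
])

```text
t: 28.22
tool_pos: [0.6515, -0.0284, 0.1239]
ee_rot: [[0.127, -0.0, 0.992], [-0.992, -0.0, 0.127], [-0.0, -1.0, -0.0]]
force: [0.8, 0.4, -3.8]
grip_width: 0.0162
```

```bash
python3 st.py|head -3
```

```text
28.2167 [ 0.652 -0.028  0.124] [ 0.777  0.371 -3.835] [-0.506 -0.063 -0.001] 0.016200825450573227
{'point': [401.4, 227.7], 'conf': 0.69}
{'point': [322.2, 236.5], 'conf': 0.81}
```

Emit:
move_arm([
  [0.19,[0,0,0],0],
  [0.19,[0,0,0],0],
  [0.19,[0,0,0],0],
])

```text
t: 28.67
tool_pos: [0.6515, -0.0284, 0.1239]
ee_rot: [[0.127, 0.0, 0.992], [-0.992, -0.0, 0.127], [0.0, -1.0, 0.0]]
force: [0.0, 0.0, -3.9]
grip_width: 0.0164
```

```bash
python3 st.py|head -3
```

```text
28.6667 [ 0.652 -0.028  0.124] [ 0.016  0.004 -3.911] [-0.444 -0.068 -0.046] 0.016373789617389285
{'point': [403.2, 226.2], 'conf': 0.7}
{'point': [324.3, 236.5], 'conf': 0.63}
```

Emit:
move_arm([
  [0.195,[0,0,0],0],
  [0.195,[0,0,0],0],
  [0.195,[0,0,0],0],
])

```text
t: 29.12
tool_pos: [0.6515, -0.0284, 0.1239]
ee_rot: [[0.127, -0.0, 0.992], [-0.992, 0.0, 0.127], [-0.0, -1.0, -0.0]]
force: [-0.6, -0.2, -3.2]
grip_width: 0.017
```

```bash
python3 st.py|head -3
```

```text
29.1167 [ 0.652 -0.028  0.124] [-0.616 -0.193 -3.229] [-0.532 -0.154 -0.016] 0.017038712348341954
{'point': [402.3, 224.5], 'conf': 0.86}
{'point': [323.4, 238.7], 'conf': 0.9}
```

Still level; keep easing the fingers in small steps.

Emit:
move_arm([
  [0.2,[0,0,0],0],
  [0.2,[0,0,0],0],
  [0.2,[0,0,0],0],
])

```text
t: 29.57
tool_pos: [0.6516, -0.0283, 0.1239]
ee_rot: [[0.127, 0.0, 0.992], [-0.992, 0.0, 0.127], [-0.0, -1.0, 0.0]]
force: [-1.0, 4.6, -0.9]
grip_width: 0.0174
```

Emit:
move_arm([
  [0.203,[0,0,0],0],
  [0.203,[0,0,0],0],
  [0.203,[0,0,0],0],
])

```text
t: 29.82
tool_pos: [0.6516, -0.0283, 0.124]
ee_rot: [[0.127, 0.0, 0.992], [-0.992, 0.0, 0.127], [-0.0, -1.0, 0.0]]
force: [0.8, -0.2, -1.5]
grip_width: 0.0173
```

```bash
python3 st.py|head -3
```

```text
29.8167 [ 0.652 -0.028  0.124] [ 0.767 -0.207 -1.513] [-0.184 -0.069  0.011] 0.017332812643429427
{'point': [393.1, 236.8], 'conf': 0.85}
{'point': [323.9, 239.7], 'conf': 0.72}
```

Emit:
move_arm([
  [0.206,[0,0,0],0],
  [0.206,[0,0,0],0],
  [0.206,[0,0,0],0],
])

```text
t: 30.27
tool_pos: [0.6516, -0.0283, 0.1239]
ee_rot: [[0.127, 0.0, 0.992], [-0.992, 0.0, 0.127], [-0.0, -1.0, 0.0]]
force: [-0.6, 1.4, -1.5]
grip_width: 0.0177
```

```bash
python3 st.py|head -3
```

```text
30.2667 [ 0.652 -0.028  0.124] [-0.568  1.384 -1.492] [-0.096 -0.097  0.015] 0.017724987588678843
{'point': [392.9, 236.1], 'conf': 0.78}
{'point': [322.7, 239.0], 'conf': 0.7}
```

Emit:
move_arm([
  [0.2,[0,0,0],0],
  [0.2,[0,0,0.005],0],
  [0.2,[0,0,0.012],0],
  [0.2,[0,0,0.019],0],
  [0.2,[0,0,0.026],0],
  [0.2,[0,0,0.033],0],
  [0.2,[0,0,0.04],0],
  [0.2,[0,0,0.047],0],
  [0.2,[0,0,0.05],0],
  [0.2,[0,0,0.05],0],
])

```text
t: 31.3
tool_pos: [0.6519, -0.0285, 0.175]
ee_rot: [[0.127, 0.001, 0.992], [-0.992, -0.0, 0.127], [0.001, -1.0, 0.001]]
force: [-0.2, 0.5, -0.8]
grip_width: 0.0175
```

```bash
python3 st.py
```

```text
31.3 [ 0.652 -0.028  0.175] [-0.153  0.495 -0.78 ] [-0.035 -0.104 -0.002] 0.017455835301399884
{'point': [380.2, 242.1], 'conf': 0.56}
[638. 155.] 0.84 [373.4, 228.4, 14.8, 21.5] [203. 187. 162.]
[629. 114.] 0.75 [359.1, 224.3, 17.1, 23.9] [180. 164. 141.]
[463. 240.] 0.63 [386.6, 174.3, 20.1, 18.9] [ 57. 150. 143.]
[590.  69.] 0.62 [335.7, 211.8, 23.5, 28.8] [178. 162. 139.]
[344. 162.] 0.52 [359.3, 144.2, 13.7, 16.6] [115.  57. 142.]
[295. 293.] 0.49 [391.5, 130.1, 21.6, 19.8] [ 60. 162. 154.]
0 lip px [406.243 214.51 ]
10 lip px [399.912 223.398]
17 lip px [394.32  229.385]
25 lip px [386.921 235.915]
35 lip px [376.383 243.519]
45 lip px [364.67  250.413]
```

Emit:
move_arm([
  [0.2,[0,0,0.005],0],
  [0.2,[0,0,0.011],0],
  [0.2,[0,0,0.017],0],
  [0.2,[0,0,0.023],0],
  [0.2,[0,0,0.029],0],
  [0.2,[0,0,0.035],0],
  [0.2,[0,0,0.041],0],
  [0.2,[0,0,0.046],0],
  [0.2,[0,0,0.05],0],
  [0.2,[0,0,0.05],0],
])

```text
t: 32.33
tool_pos: [0.6518, -0.0284, 0.2249]
ee_rot: [[0.127, 0.001, 0.992], [-0.992, -0.0, 0.127], [0.0, -1.0, 0.001]]
force: [-0.2, -0.1, -0.8]
grip_width: 0.0176
```

```bash
python3 st.py; python3 -c "
from h import *
p=ctrl.capture('side'); save(p,'sd4',(200,100,220,190),3.5)"
```

```text
32.3333 [ 0.652 -0.028  0.225] [-0.243 -0.099 -0.804] [-0.165  0.087  0.085] 0.01761933605270163
{'point': [372.8, 239.5], 'conf': 0.94}
{'point': [323.2, 220.6], 'conf': 0.65}
[603. 153.] 0.88 [367.7, 216.5, 19.2, 20.9] [184. 172. 150.]
[462. 239.] 0.66 [386.3, 173.8, 21.1, 20.2] [ 64. 167. 160.]
[342. 164.] 0.62 [359.5, 144.9, 13.6, 18.1] [128.  63. 158.]
[295. 292.] 0.61 [391.6, 130.8, 18.9, 20.4] [ 60. 161. 153.]
[660. 152.] 0.56 [374.4, 236.9, 16.0, 13.2] [228. 217. 196.]
[649. 186.] 0.55 [384.9, 228.0, 15.7, 21.3] [212. 201. 181.]
0 lip px [409.919 204.071]
10 lip px [403.227 213.634]
17 lip px [397.356 220.045]
25 lip px [389.618 227.009]
35 lip px [378.637 235.084]
45 lip px [366.466 242.368]
```

View pics/sd4.png

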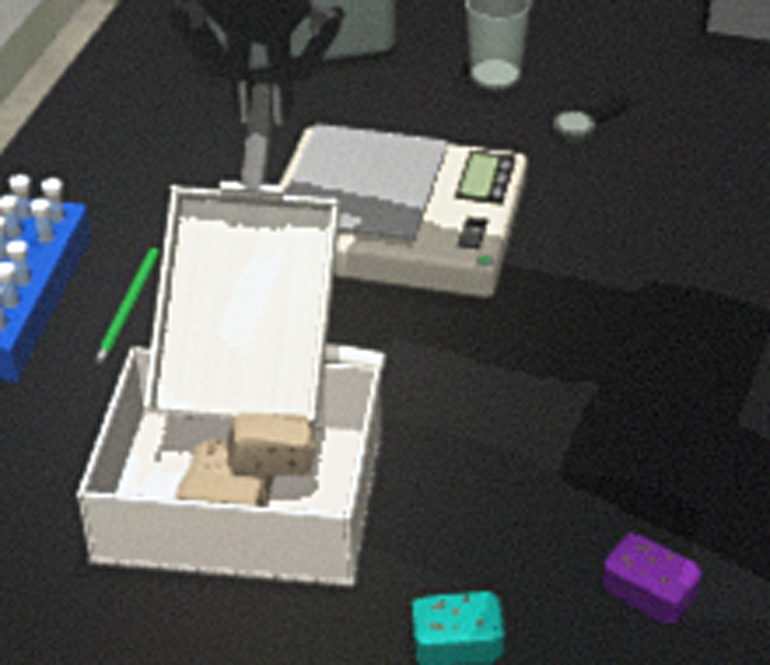

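Emit:
move_arm([
  [0,[0,0,0],0],
  [0,[0,0,0],0],
  [0,[0,0,0],0],
  [0,[0,0,0.01],0],
  [0,[0,0,0.03],0],
  [0,[0,0,0.06],0],
  [0,[0,0,0.08],0],
  [0,[0,0,0.08],0],
], grip_force=120)

```text
t: 33.25
tool_pos: [0.6531, -0.0284, 0.3098]
ee_rot: [[0.127, 0.008, 0.992], [-0.992, -0.001, 0.127], [0.002, -1.0, 0.008]]
force: [0.2, -0.1, -0.5]
grip_width: 0.0158
```

```bash
python3 st.py
```

```text
33.25 [ 0.653 -0.028  0.31 ] [ 0.178 -0.127 -0.458] [-0.088 -0.064  0.016] 0.015754818244307463
{'point': [377.7, 223.7], 'conf': 0.73}
{'point': [160.5, 247.7], 'conf': 0.64}
[295. 293.] 0.68 [392.9, 131.7, 20.5, 15.8] [ 60. 162. 154.]
[342. 164.] 0.66 [357.3, 142.7, 18.2, 20.3] [108.  54. 134.]
[555.  94.] 0.58 [326.3, 187.6, 62.2, 57.9] [205. 203. 198.]
[649. 185.] 0.54 [382.4, 226.0, 17.7, 25.5] [210. 199. 178.]
[674. 144.] 0.48 [372.1, 231.9, 16.2, 21.7] [183. 170. 148.]
0 lip px [416.953 184.878]
10 lip px [409.548 195.765]
17 lip px [403.133 203.001]
25 lip px [394.742 210.807]
35 lip px [382.912 219.784]
45 lip px [369.869 227.809]
```

Emit:
move_arm([
  [0,[-0.02,-0.005,0],-0.03],
  [0,[-0.055,-0.013,0],-0.08],
  [0,[-0.09,-0.02,0],-0.13],
  [0,[-0.125,-0.028,0],-0.18],
  [0,[-0.16,-0.036,0],-0.23],
  [0,[-0.195,-0.044,0],-0.28],
  [0,[-0.23,-0.052,0],-0.33],
  [0,[-0.26,-0.06,0],-0.37],
  [0,[-0.28,-0.063,0],-0.4],
  [0,[-0.286,-0.065,0],-0.4],
])

```text
t: 34.28
tool_pos: [0.3628, -0.0933, 0.3031]
ee_rot: [[-0.272, -0.002, 0.962], [-0.962, 0.001, -0.272], [0.0, -1.0, -0.002]]
force: [0.9, -0.2, -0.3]
grip_width: 0.0159
```

```bash
python3 st.py; python3 -c "
from h import *
np.set_printoptions(precision=3,suppress=True)
for c in('scene','side'):
  p=ctrl.capture(c)
  for q,z in(('pan',.057),('balance',0)):
    for r in ctrl.spot_point(p,q)[:1]: print(c,q,r,world(p,r['point'],z))
"
```

```text
34.2833 [ 0.363 -0.093  0.303] [ 0.889 -0.159 -0.257] [-0.101 -0.037 -0.052] 0.015863959536017495
{'point': [341.3, 161.9], 'conf': 0.84}
{'point': [285.6, 116.6], 'conf': 0.91}
[583. 134.] 0.84 [361.1, 210.1, 15.2, 22.2] [157. 145. 127.]
[463. 238.] 0.81 [387.5, 173.1, 19.5, 21.8] [ 58. 157. 149.]
[647. 185.] 0.8 [383.3, 228.3, 13.7, 24.3] [202. 190. 167.]
[ 526. -145.] 0.73 [264.5, 206.4, 13.1, 9.6] [150. 149. 146.]
[654. 145.] 0.7 [369.6, 231.0, 20.1, 22.7] [204. 191. 168.]
[344. 163.] 0.69 [357.6, 144.4, 16.2, 17.2] [121.  59. 149.]
[297. 291.] 0.5 [391.3, 130.3, 18.4, 22.4] [ 59. 160. 152.]
0 lip px [371.31  129.193]
10 lip px [365.849 139.628]
17 lip px [360.732 146.021]
25 lip px [353.768 152.363]
35 lip px [343.654 158.81 ]
45 lip px [332.28  163.601]
scene pan {'point': [256.5, 247.4], 'conf': 0.72} [ 0.621 -0.189  0.057]
scene balance {'point': [261.3, 249.3], 'conf': 0.67} [ 0.598 -0.181  0.   ]
side pan {'point': [271.0, 348.1], 'conf': 0.69} [0.493 0.498 0.057]
side balance {'point': [313.7, 162.2], 'conf': 0.61} [ 0.592 -0.21   0.   ]
```

Emit:
move_arm([
  [0,[0,0,-0.03],0],
  [0,[0,0,-0.065],0],
  [0,[0,0,-0.1],0],
  [0,[0,0,-0.125],0],
  [0,[0,0,-0.135],0],
  [0,[0,0,-0.135],0],
  [0.2,[0,0,-0.135],0],
  [0.2,[0,0,-0.135],0],
  [0.2,[0,0,-0.135],0],
], grip_force=20)

```text
t: 35.53
tool_pos: [0.3662, -0.0936, 0.1699]
ee_rot: [[-0.27, 0.002, 0.963], [-0.963, -0.001, -0.27], [0.0, -1.0, 0.002]]
force: [0.6, -0.1, -0.9]
grip_width: 0.0171
```

Emit:
move_arm([
  [0.2,[-0.002,-0.006,-0.014],0],
  [0.2,[-0.005,-0.017,-0.025],0],
  [0.2,[-0.007,-0.024,-0.034],0],
  [0.2,[-0.01,-0.037,-0.052],0],
  [0.2,[-0.013,-0.047,-0.07],0],
  [0.2,[-0.016,-0.057,-0.09],0],
  [0.2,[-0.018,-0.064,-0.109],0],
  [0.2,[-0.02,-0.069,-0.13],0],
  [0.2,[-0.021,-0.073,-0.145],0],
  [0.2,[-0.021,-0.073,-0.15],0],
])

```text
t: 36.37
tool_pos: [0.3448, -0.1671, 0.0181]
ee_rot: [[-0.271, 0.0, 0.963], [-0.963, -0.0, -0.271], [0.0, -1.0, 0.0]]
force: [-1.8, -3.4, 9.8]
grip_width: 0.017
```

```bash
python3 st.py|sed '/^\[/d'
```

```text
36.3667 [ 0.345 -0.167  0.018] [-1.804 -3.411  9.762] [-0.371  0.146  0.007] 0.017045118918189685
{'point': [336.6, 188.3], 'conf': 0.58}
{'point': [268.0, 175.0], 'conf': 0.79}
0 lip px [337.434 189.07 ]
10 lip px [333.854 196.041]
17 lip px [330.207 200.31 ]
25 lip px [325.027 204.531]
35 lip px [317.237 208.783]
45 lip px [308.237 211.875]
```

Emit:
move_arm([
  [0.35,[0,0,0],0],
  [0.35,[0,0,0],0],
  [0.35,[0,0,0],0],
  [0,[0,0,0],0],
  [0,[0,0,0],0],
  [0,[0,0,0],0],
  [0,[0,0,0],0],
  [0,[0,0,0.01],0],
  [0,[0,0,0.03],0],
  [0,[0,0,0.05],0],
], grip_force=120)

```text
t: 37.4
tool_pos: [0.3438, -0.1659, 0.069]
ee_rot: [[-0.27, -0.002, 0.963], [-0.963, 0.001, -0.27], [-0.001, -1.0, -0.002]]
force: [0.3, -0.2, -1.3]
grip_width: 0.016
```

Emit:
move_arm([
  [0,[0,0,0.04],0],
  [0,[0,0,0.08],0],
  [0,[0.01,0,0.11],0],
  [0,[0.03,-0.01,0.13],0],
  [0,[0.055,-0.03,0.13],0],
  [0,[0.08,-0.05,0.13],0],
  [0,[0.105,-0.07,0.13],0],
  [0,[0.13,-0.09,0.13],0],
  [0,[0.155,-0.115,0.13],0],
  [0,[0.18,-0.14,0.13],0],
])

```text
t: 38.23
tool_pos: [0.5253, -0.3071, 0.1981]
ee_rot: [[-0.269, -0.001, 0.963], [-0.963, 0.001, -0.269], [-0.0, -1.0, -0.001]]
force: [-0.1, 0.6, -0.8]
grip_width: 0.0158
```

```bash
python3 st.py|sed '/^\[/d'; python3 -c "
from h import *
np.set_printoptions(precision=3,suppress=True)
g=ctrl.get_state(); u=-g['ee_rot'][:,0]
z=g['tool_pos'][2]+.019-.036
for c in('wrist','scene'):
  p=ctrl.capture(c)
  for q in('scoop','handle','lip'):
    for r in ctrl.spot_point(p,q)[:1]:
      w=world(p,r['point'],z+(.036 if q=='handle' else 0)); print(c,q,round(r['conf'],2),w,'u',(w-g['tool_pos'])@u,'side',(w-g['tool_pos'])@g['ee_rot'][:,2])
"
```

```text
38.2333 [ 0.525 -0.307  0.198] [-0.079  0.561 -0.842] [-0.165  0.022  0.025] 0.015848526154506635
{'point': [296.7, 210.8], 'conf': 0.57}
{'point': [210.4, 195.9], 'conf': 0.65}
0 lip px [296.468 210.434]
10 lip px [293.384 218.36 ]
17 lip px [289.774 223.137]
25 lip px [284.357 227.793]
35 lip px [275.903 232.393]
45 lip px [265.874 235.646]
wrist handle 0.86 [ 0.531 -0.281  0.217] u 0.025761481863110065 side -0.0001443572332635292
wrist lip 0.43 [ 0.551 -0.35   0.181] u -0.03487391955386241 side 0.03788191063954302
scene scoop 0.97 [ 0.571 -0.148  0.181] u 0.16497738627864852 side 0.002062143035066066
scene handle 0.65 [ 0.544 -0.283  0.217] u 0.027346399998438606 side 0.012458119302707113
scene lip 0.56 [ 0.593 -0.074  0.181] u 0.24217532298870517 side 0.003938017966703167
```

Emit:
move_arm([
  [0,[0.02,-0.012,0],0],
  [0,[0.04,-0.026,0],0],
  [0,[0.055,-0.036,-0.01],0],
  [0,[0.055,-0.036,-0.04],0],
  [0,[0.055,-0.036,-0.07],0],
  [0,[0.055,-0.036,-0.095],0],
  [0,[0.055,-0.036,-0.11],0],
  [0,[0.055,-0.036,-0.117],0],
  [0,[0.055,-0.036,-0.12],0],
  [0,[0.055,-0.036,-0.121],0],
])

```text
t: 39.67
tool_pos: [0.5798, -0.3425, 0.0783]
ee_rot: [[-0.27, 0.0, 0.963], [-0.963, -0.0, -0.27], [0.0, -1.0, 0.001]]
force: [-0.9, -0.2, -1.6]
grip_width: 0.0157
```

```bash
python3 st.py|sed '/^\[/d'
```

```text
39.6667 [ 0.58  -0.342  0.078] [-0.898 -0.156 -1.612] [-0.132  0.039  0.022] 0.01573136991642837
{'point': [286.1, 253.1], 'conf': 0.98}
{'point': [206.3, 237.9], 'conf': 0.77}
0 lip px [286.954 251.817]
10 lip px [284.345 257.998]
17 lip px [281.127 261.685]
25 lip px [276.203 265.233]
35 lip px [268.411 268.659]
45 lip px [259.076 270.972]
```

Emit:
move_arm([
  [0,[0,0,-0.002],0],
  [0,[0,0,-0.003],0],
  [0,[0,0,-0.003],0],
  [0.22,[0,0,-0.003],0],
  [0.3,[0,0,-0.003],0],
  [0.5,[0,0,-0.003],0],
  [0.5,[0,0,-0.003],0],
  [0.5,[0,0,-0.003],0],
], grip_force=40)

```text
t: 40.53
tool_pos: [0.5795, -0.3423, 0.0748]
ee_rot: [[-0.27, -0.0, 0.963], [-0.963, 0.0, -0.27], [-0.0, -1.0, -0.0]]
force: [0.7, 0.1, -0.6]
grip_width: 0.0429
```

Emit:
move_arm([
  [0.5,[0,0,0.03],0],
  [0.5,[0,0,0.07],0],
  [0.5,[-0.02,0.01,0.11],0],
  [0.4,[-0.05,0.03,0.14],-0.12],
  [0.25,[-0.08,0.05,0.16],-0.24],
  [0.25,[-0.11,0.075,0.17],-0.36],
  [0.25,[-0.12,0.11,0.18],-0.48],
  [0.25,[-0.12,0.14,0.18],-0.6],
  [0.25,[-0.12,0.145,0.18],-0.72],
  [0.25,[-0.12,0.145,0.18],-0.84],
])

```text
t: 41.37
tool_pos: [0.4593, -0.1955, 0.2556]
ee_rot: [[-0.899, 0.001, 0.438], [-0.438, -0.0, -0.899], [-0.001, -1.0, 0.001]]
force: [-0.6, -0.9, -0.5]
grip_width: 0.0213
```

Emit:
move_arm([
  [0.25,[0,0,0],-0.12],
  [0.25,[0,0,0],-0.24],
  [0.25,[0,0,0],-0.36],
  [0.25,[0,0,0],-0.39],
  [0.25,[0,0,0],-0.39],
])

```text
t: 41.78
tool_pos: [0.4595, -0.1973, 0.2549]
ee_rot: [[-0.998, 0.0, 0.066], [-0.066, -0.0, -0.998], [-0.0, -1.0, 0.0]]
force: [0.3, -0.4, 0.4]
grip_width: 0.0215
```

```bash
python3 look.py w10 ridge:.0515 scoop:.057 lip:.057 handle:.093 pan:.057 balance:0; python3 - <<'E'
from h import *
np.set_printoptions(precision=3,suppress=True)
p=ctrl.capture("scene")
for q,z in(("scoop",.057),("lip",.057),("handle",.093)):
  for r in ctrl.spot_point(p,q)[:1]: print(q,r["conf"],world(p,r["point"],z))
a=cv2.imread("pics/w10.png"); b=p["frame"][:,:,::-1][130:300,190:440]
cv2.imwrite("pics/mix.png",np.vstack([cv2.resize(a[:250],(640,250)),cv2.resize(b,(515,350))[:, :].copy() if False else cv2.copyMakeBorder(cv2.resize(b,(500,340)),0,0,0,140,cv2.BORDER_CONSTANT)]))
E
```

```text
ridge 0.67 [530. 106.] [ 0.553 -0.435  0.051]
ridge 0.52 [272. 126.] [ 0.51  -0.145  0.051]
scoop 0.59 [313.  19.] [ 0.622 -0.185  0.057]
handle 0.64 [448.  58.] [ 0.587 -0.316  0.093]
pan 0.66 [447.  58.] [ 0.594 -0.33   0.057]
{'conf': 0.88, 'rect': [0.0, 0.3, 42.1, 33.5], 'c': array([609., 150.]), 'size': array([35., 46.]), 'yaw': -1.5, 'col': array([131., 121., 104.])}
{'conf': 0.77, 'rect': [1.6, 38.7, 54.1, 48.2], 'c': array([562., 151.]), 'size': array([66., 47.]), 'yaw': 1.54, 'col': array([97., 90., 79.])}
{'conf': 0.76, 'rect': [18.4, 239.1, 50.8, 53.1], 'c': array([299., 175.]), 'size': array([58., 84.]), 'yaw': -0.41, 'col': array([ 97.,  50., 118.])}
42.1833 [ 0.46  -0.197  0.255] [ 0.068 -0.998 -0.   ] [ 0.524  0.827 -0.223] 0.02144967435210675 [-0.499  0.235  1.749 -0.     1.158  1.004]
[[ 0.067  0.961  0.269  0.528]
 [-0.998  0.065  0.018 -0.192]
 [-0.    -0.27   0.963  0.397]
 [ 0.     0.     0.     1.   ]] 68.74582436061345
scoop 0.7 [ 0.628 -0.195  0.057]
lip 0.82 [ 0.654 -0.11   0.057]
handle 0.85 [ 0.601 -0.318  0.093]
```

View pics/mix.png

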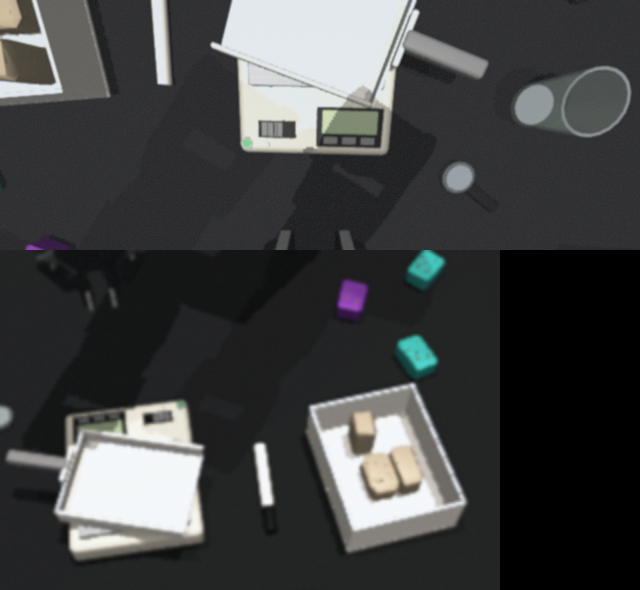

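Emit:
move_arm([
  [0.25,[0.049,0.053,-0.03],0],
  [0.25,[0.049,0.053,-0.07],0],
  [0.25,[0.049,0.053,-0.11],0],
  [0.25,[0.049,0.053,-0.15],0],
  [0.25,[0.049,0.053,-0.18],0],
  [0.25,[0.049,0.053,-0.198],0],
  [0.25,[0.049,0.053,-0.206],0],
  [0.25,[0.049,0.053,-0.208],0],
  [0.25,[0.049,0.053,-0.208],0],
])

```text
t: 43.13
tool_pos: [0.5089, -0.1445, 0.0473]
ee_rot: [[-0.998, 0.0, 0.068], [-0.068, -0.0, -0.998], [-0.0, -1.0, 0.0]]
force: [0.0, 0.3, -0.1]
grip_width: 0.0217
```

```bash
cat > rd.py <<'E'
from h import *
p=ctrl.capture("wrist")
for r in ctrl.spot_point(p,"ridge"): print(r, world(p,r["point"],.0515))
s=ctrl.get_state(); print(s["tool_pos"],s["force"])
E
python3 rd.py
```

```text
{'point': [308.1, 248.1], 'conf': 0.75} [ 0.51017039 -0.14082041  0.0515    ]
[ 0.50935315 -0.14473204  0.04815508] [-0.88203884 -0.52660256 -0.06920047]
```

Emit:
move_arm([
  [0.25,[0,-0.008,-0.001],0],
  [0.25,[0.001,-0.014,-0.001],0],
  [0.25,[0.001,-0.019,-0.001],0],
  [0.25,[0.001,-0.022,-0.001],0],
  [0.25,[0.001,-0.022,-0.001],0],
  [0.25,[0.001,-0.022,-0.001],0],
  [0.25,[0.001,-0.013,-0.001],0],
  [0.25,[0.001,-0.013,-0.001],0],
])

```text
t: 43.9
tool_pos: [0.5096, -0.1569, 0.0461]
ee_rot: [[-0.998, 0.0, 0.068], [-0.068, -0.0, -0.998], [-0.0, -1.0, 0.0]]
force: [-0.7, 0.2, -0.3]
grip_width: 0.0215
```

```bash
python3 rd.py
```

```text
{'point': [313.1, 252.7], 'conf': 0.85} [ 0.5090361  -0.15589738  0.0515    ]
[ 0.50964084 -0.15781648  0.04606682] [-0.56575717 -0.13773426 -0.25457256]
```

Emit:
move_arm([
  [0.25,[0,0,0.03],0],
  [0.25,[0,0,0.07],0],
  [0.25,[-0.02,0,0.11],0],
  [0.25,[-0.05,0,0.15],0],
  [0.25,[-0.08,0,0.19],0],
  [0.25,[-0.08,0,0.2],0],
  [0.25,[-0.08,0,0.2],0],
  [0.25,[-0.08,0,0.2],0],
])

```text
t: 44.67
tool_pos: [0.4297, -0.1583, 0.2474]
ee_rot: [[-0.998, 0.003, 0.067], [-0.067, -0.002, -0.998], [-0.003, -1.0, 0.002]]
force: [0.5, -0.7, -0.4]
grip_width: 0.0212
```

```bash
python3 rd.py; python3 - <<'E'
from h import *
np.set_printoptions(precision=3,suppress=True)
p=ctrl.capture("scene")
for q,z in(("scoop",.057),("lip",.057),("handle",.093),("ridge",.0515),("marker",0),("lens",0),("beaker",0)):
  for r in ctrl.spot_point(p,q)[:1]: print(q,r["conf"],world(p,r["point"],z))
for r in rocks(p,.03): print(r["c"],r["conf"],r["col"])
print(ctrl.hand_in())
E
```

```text
{'point': [316.8, 105.1], 'conf': 0.86} [ 0.50748774 -0.15559861  0.0515    ]
[ 0.42944694 -0.15766651  0.2452459 ] [ 0.30289313  0.37845588 -0.02956247]
scoop 0.81 [ 0.631 -0.192  0.057]
lip 0.62 [ 0.638 -0.113  0.057]
handle 0.66 [ 0.601 -0.312  0.093]
ridge 0.39 [ 0.515 -0.158  0.052]
marker 0.55 [ 0.615 -0.006  0.   ]
lens 0.53 [ 0.466 -0.388  0.   ]
beaker 0.82 [ 0.556 -0.477  0.   ]
[629. 158.] 0.82 [194. 179. 155.]
[428. 254.] 0.79 [ 53. 144. 137.]
[302. 175.] 0.77 [117.  56. 145.]
[556. 146.] 0.76 [147. 134. 116.]
[622. 198.] 0.49 [191. 176. 154.]
[250. 311.] 0.48 [ 49. 138. 131.]
the job is handed in; nothing more can be done
None
```

I carried out the whole job in the order asked and handed it in at about 45 s of the 210 s. Three pumice specimens were present, and all three ended up in the tub.

- **Weighing:** I switched the balance on with the empty scoop on the pan and loaded the three specimens. Nothing touched them for about 4 s. One specimen shifted about 2 cm inside the scoop during loading, probably the announced knock, but stayed in the scoop.
- **Tipping:** The arm moves only in straight shifts and turns about the vertical, so I rested the scoop on the tub's rim and eased the grip until it tilted to about 40°. None of the specimens missed the tub. I re-levelled the empty scoop on clear bench before setting it back.
- **Last checks:** The switch ridge is back at its starting position, 12 mm from "on". The three specimens show inside the tub. The scoop lies flat, with its centre within about a centimetre of my estimate of the pan centre. That estimate varied by 5–10 mm between measurements.
- **Bystanders:** The marker, lens, beaker and the purple and turquoise look-alikes were where they had been, within camera error. I did not re-measure the pen and tip box at the end, but the arm never went near them.

No check failed.

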